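# Preset the chain adjusters and clear the swingarm bench

## Robot

A 6-joint arm with a two-finger parallel gripper is mounted at the origin on the work surface. World frame = base frame: x ahead of the robot, y to its left, z up, the work surface at z = 0. Lengths are in mm, angles in rad, forces in N, time in s.
With the tool pointing down it reaches from about 300 to 775 mm from the base axis. Payload 14.6 kg.
Tool frame: the origin (TCP) lies between the finger pads; the fingertips stand manip.tip_reach ahead of it and the grasp point (between the pads) lies 5 mm behind it (manip.tip_reach is the distance from the TCP to the fingertips, in mm); z points along the fingers, y is the line along which they close (so a half turn about z gives the same grasp; the last joint's range is limited). The gripper opens to 94 mm and grips with 3 to 60 N. Pads are 16 mm wide; open, the fingers measure 119 mm over their backs; the gripper's body (75 mm by 177 mm) begins 78 mm behind the grasp point.
Start: joints at [1.177, 0.3, 1.521, -0, 1.321, -0.067], TCP at [176.555, 520.882, 219.446] pointing down, gripper open.
Joint ranges: [-3.03, 3.03], [-0.79, 2.21], [0.23, 2.52], [-1.04, 4.18], [0, 3.07], [-2.55, 2.55]. Speed limits (rad/s): [2.22, 2.22, 2.57, 3.14, 3.14, 3.14].

## Interface

Orientations are given as [roll, pitch, yaw] about the fixed x, y, z axes, in that order (R = Rz(yaw) Ry(pitch) Rx(roll)).
In Python, from cell import manip gives the robot as it stands. The module is installed in compiled form; this text tells all that it offers.
- The arm moves only by the shell command python3 -m creep 'ROWS' [FORCE]. ROWS is JSON, a list of rows, each a list of 3 entries, a list of its own where there are three numbers: the opening, from -1 (shut) to 1 (fully open), then the shift along the tool's x, y, z in cm, then the turn about the tool's z in units of 5 degrees (1.0 is 5 degrees). In form: [[grip, [tx, ty, tz], roll], ...]. A call has 1 to 12 rows; each row is the pose to reach, as a shift and turn from the pose commanded when the call began, along the tool's axes at that moment; what a row does not reach only later rows make up. A row lasts 1/10 s, in which the tool goes at most 50 mm and 8.59 degrees, less where a joint would pass 70% of its speed; a pose out of reach is approached as far as the arm can. A call with a gripper value outside its range is refused whole. The fingers move at their own pace and stop on an object; FORCE is the grip in N (left out, the last holds). Time passes only in rows, so rows that repeat a pose let the fingers close. It gives the time, the measured TCP pose, the force, the opening and the grip force at its end, in the units of the state.
- manip.read_state(): the state, without advancing time (a new reading comes with each control period).
- manip.camera(name): name is "scene" or "top"; returns the picture (420x560x3 uint8, red, green, blue); there is no depth.
- manip.camera_params(name): a dict with "fovy" (degrees; the focal length in pixels is half the picture's height over the tangent of half this angle, whatever the lens; pixels are square), "cx", "cy" (the principal point, pixels), "origin" and "attitude" of the camera in the world. Camera axes: x right, y down, z forward; pixel columns grow to the right and rows downward; lengths in mm; the calibration is good to about 2 mm. A picture is of the moment at which its call begins. camera_params takes no time and is no camera call.
- manip.sign_off(): hands the job in; it is judged then, once.
The state is a dict: "clock": time; "joints": joint angles; "qd": joint speeds; "effort": joint torques, N m; "eef_pos": TCP position; "eef_rot": TCP orientation; "wrist_force": force on the tool from outside, world axes, zero at the start; "moment": the same for the moment, N m; "finger_gap": finger opening in mm; "finger_force": force on a finger pad.
Only numpy, scipy, OpenCV 4.12 (cv2) and the standard library are available. Lean on these libraries where they do the work, as an engineer would, in place of code of your own. Each camera call takes 0.05 s, during which the arm holds its last target. There are 200 camera calls.

## Task

Get this swingarm ready for its wheel: slide both aluminium axle adjusters forward along the legs, away from the open leg ends, until the front edge of each meets the yellow line across its leg. Put the axle, the brake stay bar and every wheel spacer down inside the steel parts tray, and hang every red T-wrench from the wooden block on a free hook of the rack, handle square across both prongs, without knocking the black ones hanging there or disturbing the other things on the bench.

Things in the scene. Friction and masses are not known exactly. Their poses are not given: they have to be found in the camera images.
- swingarm: black motorcycle swingarm, fixed on wooden packers. Two box legs, 28 wide, 430 long, 165 apart centre to centre, top faces at z = 75, joined by the pivot tube at the far end. Origin on the bench under the middle between the open leg ends (near the robot); x along the legs to the pivot tube, y to the left leg. Sizes in mm throughout.
- adjuster_left_edge (a point): left axle adjuster: aluminium saddle sliding along the left leg, 56 long, 42 wide; top block 16 above the leg's top face, cheeks down both sides. Point: middle of the block's lower front edge (towards the pivot), at leg-top level; axes as the swingarm. Flat back face for pushing 56 behind it. About 4 N friction; stays where left. No stop at the line: it can go 35 past it.
- adjuster_right_edge (a point): right axle adjuster on the right leg: same shape, point and behaviour as the left one
- line_left (a point): middle of the yellow scribed line (2.5 wide) across the top face of the left leg, 135 from the leg's open end; axes as the swingarm
- line_right (a point): the same on the right leg
- rack: fixed rack, blue rail with six hooks 85 apart at y = -212.5 (hook 0, rightmost), -127.5, -42.5, 42.5, 127.5, 212.5 (hook 5). Origin on the bench under the row's middle; x into the rack, y left. Hook: two level prongs 6 thick, 20 clear between, top at z = 200, from the rail (x = 35) to x = -20, where tips turn up 7. Nothing else rises above z = 200. A hung T-wrench's origin is at x = 0, z = 105.
- wrench0: T-handle socket wrench, red handle, upright in a hole (19 wide, 45 deep, 66 apart) of a fixed wooden block 50 high; may be absent. Handle bar 72 (y) x 22 (x) x 28 high; shaft 9 and socket 14 thick reach 140 below it; 180 g. Origin on the shaft axis 95 below the handle's underside (at z = 50 in the block). Hangs with its shaft between two prongs, handle across both, behind the tips.
- wrench1: another red T-wrench like wrench0, in another hole of the block; may be absent
- wrench2: another red T-wrench like wrench0, in another hole of the block; may be absent
- hung0: T-wrench with a black handle hanging loose on hook 0; may be absent (that hook is then free). Shape and origin as wrench0. Leave hanging.
- hung1: T-wrench with a black handle hanging loose on hook 1; may be absent (that hook is then free). Shape and origin as wrench0. Leave hanging.
- hung2: T-wrench with a black handle hanging loose on hook 2; may be absent (that hook is then free). Shape and origin as wrench0. Leave hanging.
- hung3: T-wrench with a black handle hanging loose on hook 3; may be absent (that hook is then free). Shape and origin as wrench0. Leave hanging.
- hung4: T-wrench with a black handle hanging loose on hook 4; may be absent (that hook is then free). Shape and origin as wrench0. Leave hanging.
- hung5: T-wrench with a black handle hanging loose on hook 5; may be absent (that hook is then free). Shape and origin as wrench0. Leave hanging.
- tray: fixed shallow steel parts tray, open on top, 190 (x) x 230 (y) outside, 36 high, walls and floor 4 thick. Origin at the centre of its underside.
- axle: steel rear axle with its nut on: shaft 15 thick, 170 long overall (x), ends 24 x 24 square, 14 (head) and 16 (brass nut) long; lies level on the mat; 300 g. Origin at its centre, 12 above what it lies on.
- stay: flat aluminium brake stay bar, 160 (x) x 24 (y) x 10 (z), dark hole at each end, lying flat on the mat; 120 g. Origin at its centre.
- spacer0: round aluminium wheel spacer, 38 across, 60 high, standing on end on the mat; may be absent; 140 g. Origin at its centre, z along its axis.
- spacer1: round aluminium wheel spacer, 38 across, 60 high, standing on end on the mat; may be absent; 140 g. Origin at its centre, z along its axis.
- oil_filter: white oil filter, 66 across, 75 high, standing between the swingarm's legs; not part of the job. Origin at the centre of its underside, as for the next three.
- carton_a: parts carton 80 (x) x 110 (y) x 60 high with a red band, far side; not part of the job
- carton_b: parts carton 70 (x) x 100 (y) x 45 high with a blue band, near the robot on the left; not part of the job
- spray: spray can 58 across, 170 high, left of the swingarm; not part of the job
Things that resemble listed ones, but are neither listed nor needed, are in the scene too. Of the things that look like the axle, the larger one is meant.

How it is judged:
By the outcome, as a careful person would: the job done as asked, in the order asked, and still so for the second after the job is handed in, with the robot touching nothing.
Of wrench0, wrench1, wrench2 only 2 to 3 are there at a start; the rules pass over those that are not, and their reading is None.
Of hung0, hung1, hung2, hung3, hung4, hung5 only 3 to 3 are there at a start; the rules pass over those that are not, and their reading is None.
Of spacer0, spacer1 only 1 to 2 are there at a start; the rules pass over those that are not, and their reading is None.
At some moment in a run one of axle, stay, spacer0, spacer1 may be knocked a few centimetres aside while the robot is not near it.
It also fails if it takes over 210 s, if anything falls off the work surface, if the arm or the gripper's body presses on something with over 40 N, if the wrist force passes 120 N, or if a joint passes its speed limit or range.

## Working session

There is one attempt and no reset: what is moved stays moved. The work goes in short steps, Python scripts to look and compute and a shell command to move; the robot and the scene stay as the last step left them, time stands still between calls to the robot, and variables do not carry over. Pictures are saved under pics/ and viewed, at most 14 in all, crops included, and the job is handed in when it is done.

```bash
mkdir -p pics; python3 - <<'E'
from cell import manip
import cv2,numpy as np
print(manip.tip_reach, manip.read_state())
for n in("scene","top"):
    im=manip.camera(n); cv2.imwrite(f"pics/{n}0.png",cv2.resize(im[:,:,::-1],(800,600),interpolation=cv2.INTER_CUBIC)); np.save(f"{n}0.npy",im)
    print(n,manip.camera_params(n))
E
```

```text
14.0 {'clock': 0.0, 'joints': array([ 1.17736741e+00,  3.00492330e-01,  1.52157017e+00, -2.74027020e-05,
        1.32066124e+00, -6.66043182e-02]), 'qd': array([-2.69799360e-04, -2.82647814e-04,  6.30137222e-04,  9.81976496e-04,
        1.33069568e-04,  1.79751151e-05]), 'effort': array([ 2.74908211e-05, -5.31808627e+01, -3.52736020e+01,  7.08492519e-02,
        2.44693703e-02, -7.76912998e-05]), 'eef_pos': array([176.4924652 , 520.66691648, 218.87928251]), 'eef_rot': array([-3.14046231e+00, -4.87960259e-05,  2.81477482e+00]), 'wrist_force': array([-0.02597138, -0.10022166, -0.52846494]), 'moment': array([ 1.21344066e-05, -1.00904613e-02, -4.78147852e-02]), 'finger_force': 0.0, 'finger_gap': 93.69953667883776}
scene {'fovy': 53.95507243541347, 'cx': 285.19662844649486, 'cy': 203.4562098533663, 'origin': array([1090.95554438,  453.57172578, 1060.06561739]), 'attitude': array([-2.52001091, -0.01242892,  2.27127586])}
top {'fovy': 44.060762548649635, 'cx': 289.4073186559133, 'cy': 213.3271008205531, 'origin': array([ 267.47908495,   37.04974139, 1371.46034126]), 'attitude': array([-2.90840894, -0.00409344, -1.52806194])}
```

View pics/scene0.png

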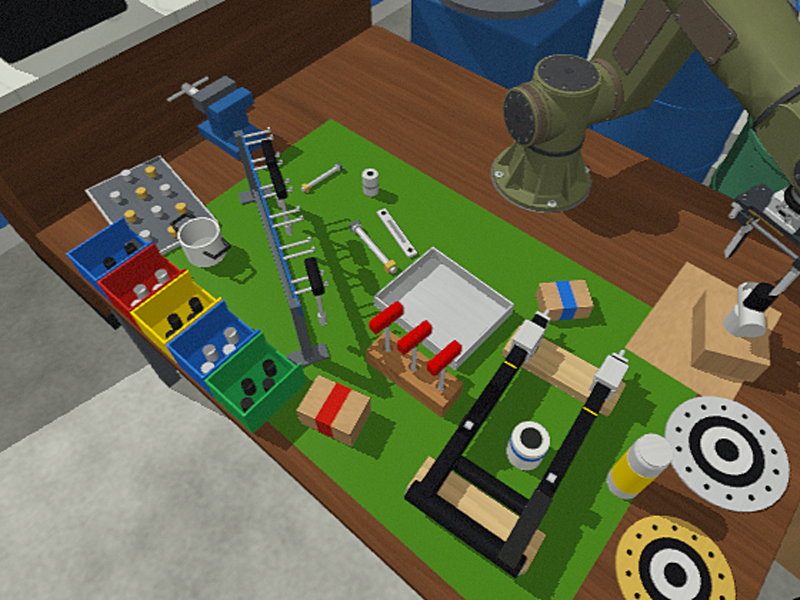

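View pics/top0.png

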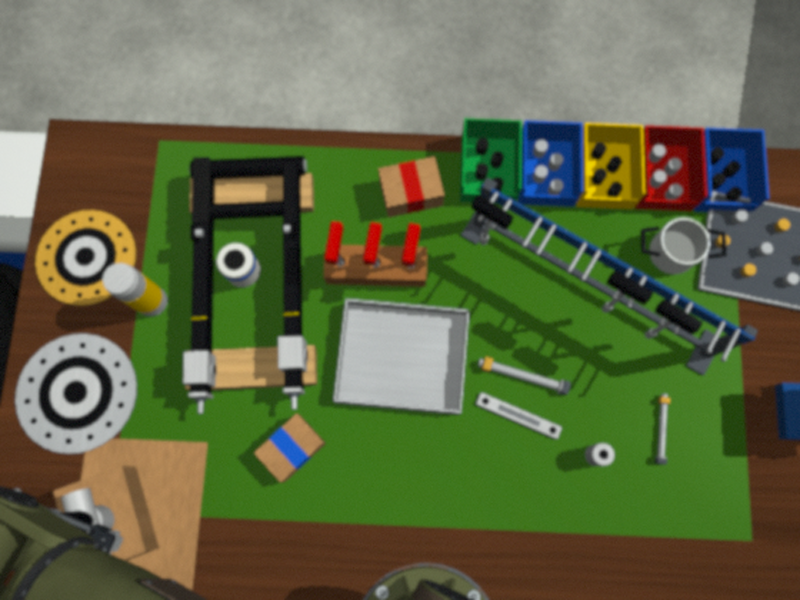

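The pictures show (800-wide pixels, top view) adjusters at (199,368) and (291,353), with yellow lines at (199,318) and (290,313). There are three red wrenches at (335,240), (372,242) and (411,242), the tray at (402,357), the larger axle at (525,375), the stay at (518,415) and one spacer at (600,454). Black wrenches hang on hooks 5, 2 and 1, so hooks 0, 3 and 4 are free.

```bash
cat > lib.py <<'E'
import numpy as np,cv2
from scipy.spatial.transform import Rotation as Ro
from cell import manip
P={n:manip.camera_params(n) for n in("scene","top")}
def _k(n):
    p=P[n];return 210/np.tan(np.radians(p["fovy"]/2)),p["cx"],p["cy"],np.array(p["origin"]),Ro.from_euler("xyz",p["attitude"]).as_matrix()
def ray(n,u,v):
    f,cx,cy,o,R=_k(n);d=R@np.array([(u-cx)/f,(v-cy)/f,1]);return o,d/np.linalg.norm(d)
def plane(n,uv,z):
    o,d=ray(n,*uv);return o+d*(z-o[2])/d[2]
def proj(n,X):
    f,cx,cy,o,R=_k(n);c=R.T@(np.array(X,float)-o);return np.array([cx+f*c[0]/c[2],cy+f*c[1]/c[2]])
def tri(a,b):
    o1,d1=ray("top",*a);o2,d2=ray("scene",*b)
    s=np.linalg.lstsq(np.c_[d1,-d2],o2-o1,rcond=None)[0]
    p,q=o1+d1*s[0],o2+d2*s[1];return (p+q)/2,np.linalg.norm(p-q)
def blobs(mask,amin=8):
    n,l,s,c=cv2.connectedComponentsWithStats(mask.astype(np.uint8))
    return [(s[i,4],c[i],s[i,:4],l==i) for i in range(1,n) if s[i,4]>=amin]
def hsv(im): return cv2.cvtColor(im,cv2.COLOR_RGB2HSV).astype(int)
E
python3 - <<'E'
from lib import *
np.set_printoptions(precision=1,suppress=True)
for n in("top","scene"):
    im=np.load(n+"0.npy");h=hsv(im);H,S,V=h[...,0],h[...,1],h[...,2]
    for nm,m,z in(("yellow",(H>20)&(H<33)&(S>150)&(V>100),75),("red",((H<6)|(H>174))&(S>170)&(V>90),173),("grey",(S<45)&(V>110),0),("gold",(H>12)&(H<24)&(S>110)&(V>150),12)):
        for a,c,s,mm in blobs(m,6):
            if a>5000: continue
            r=cv2.minAreaRect(np.argwhere(mm)[:,::-1].astype(np.float32))
            print(n,nm,a,c,s,np.array(r[0]),np.array(r[1]),round(r[2]),plane(n,c,z)[:2])
t=np.load("top0.npy")[110:270,315:535];s=np.load("scene0.npy")[75:265,150:240]
a=cv2.resize(t,None,fx=3.6,fy=3.6,interpolation=cv2.INTER_CUBIC);cv2.imwrite("pics/racktop.png",a[:,:,::-1])
b=cv2.resize(s,None,fx=3.1,fy=3.1,interpolation=cv2.INTER_CUBIC);cv2.imwrite("pics/rackscene.png",b[:,:,::-1])
E
```

```text
top yellow 1476 [429.1 116.6] [407  86  45  56] [429.9 113.9] [43.8 55. ] 2 [ 859. -319.]
top yellow 1460 [ 56.1 178.7] [ 25 148  69  65] [ 58.3 179.1] [61.  67.8] 35 [641.5 655.9]
top yellow 7 [234.  154.1] [231 154   7   2] [233.9 154.1] [0.8 6.1] 81 [729.3 197.8]
top yellow 33 [547.8 156.6] [544 154   8   7] [547.8 156.8] [4.9 7.1] 45 [ 759.1 -630.5]
top yellow 17 [247.  170.9] [239 170  17   2] [247.  170.5] [ 1. 16.] 90 [684.6 160.7]
top yellow 36 [523.8 188.3] [520 185   8   7] [523.5 188. ] [6. 7.] 90 [ 668.9 -561.6]
top yellow 259 [104.5 207.2] [ 90 193  23  25] [103.4 206.9] [18.6 21.1] 31 [570.6 520.5]
top yellow 20 [203.8 219.3] [199 218  10   3] [203.5 219. ] [9. 2.] 0 [549.9 263.1]
top yellow 19 [139.1 222.3] [135 221   9   3] [139. 222.] [8. 2.] 0 [535.  427.5]
top yellow 46 [340.9 254.1] [338 250   7  10] [340.9 254.3] [5.3 9.5] 9 [475.5 -89.3]
top yellow 18 [465.7 279.8] [462 278   8   5] [465.5 280. ] [7. 4.] 0 [ 424.3 -401.8]
top red 872 [470.4 119.2] [451  89  43  54] [472.  115.5] [53. 42.] 90 [ 811.7 -394.7]
top red 309 [287.7 128. ] [280 114  17  29] [287.8 127.
[... 17862 characters left out ...]
 449.8]
scene gold 12 [323.5 335.4] [318 332  12   8] [323.5 335.4] [13.   0.7] 35 [760.9 319.9]
scene gold 8 [310.9 339.6] [309 338   4   4] [310.8 339.7] [1.7 4.2] 34 [790.2 302. ]
scene gold 6 [315.3 344. ] [314 343   3   3] [315. 344.] [2. 2.] 90 [791.5 317.3]
scene gold 1906 [467.3 389.6] [431 361  84  59] [472.5 390. ] [58. 83.] 90 [642.4 658. ]
scene gold 30 [478.7 365.8] [468 362  23  11] [479.4 366. ] [24.2  2.3] 24 [573.7 655.2]
scene gold 10 [377.6 373.2] [375 372   7   4] [378.  373.3] [6.5 2.5] 11 [749.2 475. ]
scene gold 27 [370.6 385.1] [367 382   9   8] [370.8 385.8] [6.4 7.1] 45 [783. 477.]
scene gold 9 [368.8 394.7] [367 392   4   7] [368.7 395.3] [1.6 6.3] 18 [803.4 485.3]
```

View pics/racktop.png

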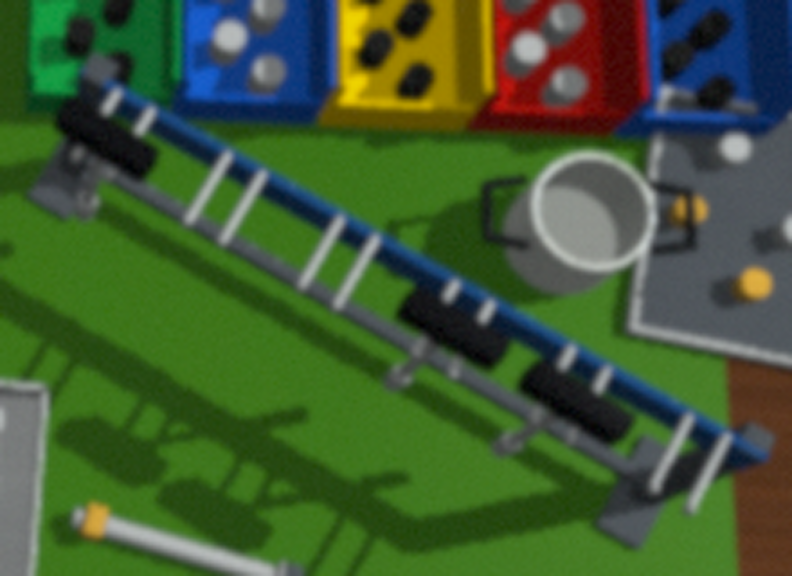

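View pics/rackscene.png

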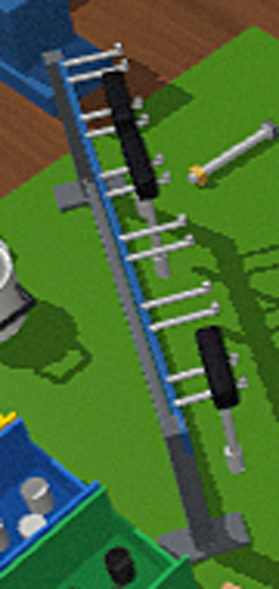

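The crops show full free prongs at hooks 4, 3 and 0, with top native pixels (372,162)/(382,167), (404,180)/(413,185) and (501,235)/(511,241). Next I compute poses and the first move.

```bash
cat >> lib.py <<'E'
def go(x,y,z,yaw):
    s=manip.read_state();R=Ro.from_euler("xyz",s["eef_rot"]);t=R.inv().apply(np.array([x,y,z])-s["eef_pos"])/10
    d=(yaw-s["eef_rot"][2]+np.pi/2)%np.pi-np.pi/2
    print("shift",t.round(2),"turn",round(-np.degrees(d)/5,2),"alt",round(-np.degrees(d-np.sign(d)*np.pi)/5,2),"j6",s["joints"][5].round(2),"pos",s["eef_pos"].round(1),"yaw",s["eef_rot"][2].round(3),"F",s["wrist_force"].round(1),"gap",round(s["finger_gap"],1),"t",s["clock"])
E
python3 - <<'E'
from lib import *
np.set_printoptions(precision=1,suppress=True)
for nm,hs in(("top",{4:((372.1,162.4),(381.9,167.3)),3:((403.7,179.9),(413.4,185.4)),0:((501.1,235.1),(511.3,240.8))}),("scene",{3:((207.1,170.3),(209.4,177.3)),0:((179.9,92.8),(181.5,97.9))})):
    X={k:(plane(nm,a,201)+plane(nm,b,201))/2 for k,(a,b) in hs.items()};print(nm,X)
    d=X[3]-X[0];L=np.linalg.norm(d);print("spacing",L/3,"rack y dir deg",np.degrees(np.arctan2(d[1],d[0])))
for n in("top","scene"):
    im=np.load(n+"0.npy");h=hsv(im);H,S,V=h[...,0],h[...,1],h[...,2]
    for a,c,s,mm in blobs(((H<6)|(H>174))&(S>170)&(V>90),150):
        if a<300 :
            Y=np.array([plane(n,(p[1],p[0]),162)[:2] for p in np.argwhere(mm)]);w,v=np.linalg.eigh(np.cov(Y.T));print(n,"wrench",Y.mean(0),"axis deg",np.degrees(np.arctan2(v[1,1],v[0,1]))%180)
    print(n,"rail tray? axle/stay/spacer below")
go(375,413,180,1.661)
E
```

```text
top {4: array([ 672.6, -158.4,  201. ]), 3: array([ 631.8, -232.8,  201. ]), 0: array([ 509.1, -455.7,  201. ])}
spacing 84.8027539068142 rack y dir deg 61.16554250116942
scene {3: array([ 673.4, -155.5,  201. ]), 0: array([ 508.1, -452.9,  201. ])}
spacing 113.40680659852205 rack y dir deg 60.93032069294948
top wrench [657.5 185.9] axis deg 176.69544296118528
top wrench [658.3 120.3] axis deg 173.46530793341182
top wrench [659.8  54.4] axis deg 172.73947873734843
top rail tray? axle/stay/spacer below
scene wrench [662.3  55.3] axis deg 176.1759576800109
scene wrench [661.6 120.8] axis deg 175.05533052071303
scene wrench [660.5 186.8] axis deg 176.90675044219606
scene rail tray? axle/stay/spacer below
shift [-22.3  -3.8   3.9] turn 13.22 alt -22.78 j6 -0.07 pos [176.5 520.7 218.9] yaw 2.815 F [-0.1  0.4  0.3] gap 93.5 t 0.1
```

```bash
python3 -m creep '[[-1,[-12,-2,2],6],[-1,[-22.3,-3.8,3.9],13.2],[-1,[-22.3,-3.8,3.9],13.2],[-1,[-22.3,-3.8,3.9],13.2],[-1,[-22.3,-3.8,3.9],13.2],[-1,[-22.3,-3.8,3.9],13.2],[-1,[-22.3,-3.8,3.9],13.2],[-1,[-22.3,-3.8,3.9],13.2],[-1,[-22.3,-3.8,3.9],13.2],[-1,[-22.3,-3.8,3.9],13.2]]' 20; python3 -c "
from lib import *
go(375,413,95,1.661)"
```

```text
clock: 1.1
eef_pos: [375.5, 413.3, 180.3]
eef_rot: [-3.141, 0.0, 1.666]
wrist_force: [0.6, -0.5, -0.1]
finger_gap: 17.2
finger_force: 0.0
shift [-0.02 -0.05  8.53] turn 0.06 alt -35.94 j6 0.67 pos [375.5 413.3 180.3] yaw 1.666 F [ 0.6 -0.5 -0.1] gap 17.2 t 1.1
```

```bash
python3 -m creep '[[-1,[0,0,5],0],[-1,[0,0,8.5],0],[-1,[0,0,8.5],0],[-1,[0,0,8.5],0],[-1,[0,0,8.5],0]]'; python3 -m creep '[[-1,[0,1.2,0],0],[-1,[0,2.4,0],0],[-1,[0,3.6,0],0],[-1,[0,4.6,0],0],[-1,[0,5.4,0],0],[-1,[0,6.2,0],0],[-1,[0,6.8,0],0],[-1,[0,7.4,0],0],[-1,[0,8.0,0],0],[-1,[0,8.4,0],0],[-1,[0,8.4,0],0]]'; python3 - <<'E'
from lib import *
go(466,421.7,95,1.661)
b=[]
for n,(r0,c0) in(("top",(200,110)),("scene",(215,330))):
    im=manip.camera(n);np.save(n+"1.npy",im);b.append(cv2.resize(im[r0:r0+90,c0:c0+120],None,fx=6,fy=6,interpolation=cv2.INTER_CUBIC))
cv2.imwrite("pics/adj1.png",cv2.resize(np.hstack(b),(800,300))[:,:,::-1])
E
```

```text
clock: 1.6
eef_pos: [376.3, 414.1, 97.7]
eef_rot: [3.139, -0.002, 1.664]
wrist_force: [-0.7, -0.4, -0.8]
finger_gap: 0.1
finger_force: 0.0
clock: 2.7
eef_pos: [460.6, 421.3, 96.2]
eef_rot: [3.141, -0.001, 1.662]
wrist_force: [-1.4, -0.2, 5.5]
finger_gap: 0.2
finger_force: 2.1
shift [-0.01  0.54  0.12] turn 0.02 alt -35.98 j6 0.59 pos [460.6 421.3  96.2] yaw 1.662 F [-1.4 -0.2  5.5] gap 0.2 t 2.7
```

View pics/adj1.png

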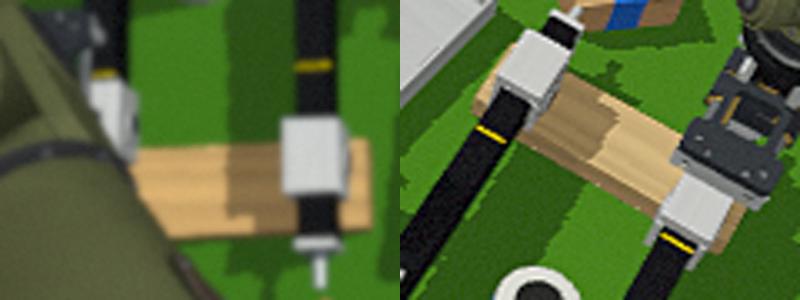

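```bash
cat >> lib.py <<'E'
def prof(n,im,line,lat=0):
    d=np.array([.9959,.0900]);q=np.array([-.09,.9959])
    out=[]
    for s in range(-16,5):
        p=np.array(line)+d*s+q*lat;u,v=proj(n,[p[0],p[1],75]);c=cv2.getRectSubPix(im.astype(np.float32),(1,1),(float(u),float(v)))[0,0]
        out.append("%d:%d,%d"%(s,c[0],c[2]))
    print(n,lat,*out)
E
python3 - <<'E'
from lib import *
im=np.load("scene1.npy")
for l in(-7,0,7):prof("scene",im,(533.4,428.3),l)
prof("top",np.load("top1.npy"),(535,427.5),-9)
E
```

```text
scene -7 -16:171,168 -15:149,146 -14:132,128 -13:129,125 -12:131,128 -11:132,131 -10:124,124 -9:94,97 -8:60,68 -7:23,36 -6:15,25 -5:25,24 -4:44,22 -3:84,18 -2:142,11 -1:198,5 0:246,0 1:178,9 2:109,18 3:43,29 4:17,33
scene 0 -16:160,157 -15:137,134 -14:134,131 -13:133,130 -12:134,130 -11:129,127 -10:120,118 -9:106,105 -8:78,80 -7:46,52 -6:23,31 -5:10,17 -4:48,15 -3:96,9 -2:152,2 -1:187,0 0:188,3 1:166,8 2:120,14 3:68,20 4:31,23
scene 7 -16:177,174 -15:156,153 -14:140,137 -13:132,129 -12:133,130 -11:133,131 -10:133,131 -9:104,105 -8:71,75 -7:34,41 -6:15,21 -5:25,22 -4:42,22 -3:70,20 -2:129,13 -1:185,6 0:238,1 1:192,7 2:123,16 3:58,25 4:20,29
top -9 -16:204,204 -15:203,203 -14:204,204 -13:204,205 -12:204,205 -11:204,204 -10:203,203 -9:198,199 -8:194,194 -7:186,185 -6:175,172 -5:164,159 -4:154,139 -3:145,117 -2:138,96 -1:137,74 0:136,52 1:129,36 2:117,24 3:106,12 4:88,16
```

```bash
python3 -m creep '[[-1,[0,0.3,0],0],[-1,[0,0.5,0],0],[-1,[0,0.65,0],0],[-1,[0,0.65,0],0],[-1,[0,0.65,0],0]]'; python3 - <<'E'
from lib import *
go(466,421.7,95,1.661)
im=manip.camera("scene");np.save("scene2.npy",im)
for l in(-7,0,7):prof("scene",im,(533.4,428.3),l)
E
```

```text
clock: 3.3
eef_pos: [466.4, 421.8, 96.1]
eef_rot: [3.141, -0.001, 1.663]
wrist_force: [-2.1, 0.1, 5.7]
finger_gap: 0.2
finger_force: 3.1
shift [-0.01 -0.04  0.11] turn 0.02 alt -35.98 j6 0.58 pos [466.4 421.8  96.1] yaw 1.663 F [-2.1  0.1  5.7] gap 0.2 t 3.3
scene -7 -16:199,197 -15:201,198 -14:202,199 -13:200,197 -12:195,192 -11:185,182 -10:166,164 -9:145,146 -8:130,134 -7:122,128 -6:131,142 -5:141,155 -4:149,161 -3:160,136 -2:182,84 -1:207,38 0:234,0 1:169,7 2:102,15 3:38,24 4:13,28
scene 0 -16:200,197 -15:201,198 -14:203,199 -13:204,200 -12:205,201 -11:189,186 -10:165,164 -9:139,139 -8:123,127 -7:122,129 -6:120,131 -5:118,133 -4:129,116 -3:146,92 -2:172,61 -1:192,35 0:188,19 1:162,10 2:115,9 3:67,18 4:34,26
scene 7 -16:202,200 -15:204,201 -14:205,203 -13:205,204 -12:199,198 -11:187,186 -10:170,168 -9:150,150 -8:135,138 -7:126,130 -6:119,128 -5:113,121 -4:108,109 -3:111,88 -2:149,55 -1:189,26 0:231,4 1:184,5 2:116,11 3:52,18 4:14,23
```

```bash
python3 -m creep '[[-1,[0,0.15,0],0],[-1,[0,0.15,0],0],[-1,[0,0.15,0],0]]'; python3 - <<'E'
from lib import *
im=manip.camera("scene");np.save("scene2.npy",im)
for l in(-7,0,7):prof("scene",im,(533.4,428.3),l)
go(390,249,190,1.661)
E
```

```text
clock: 3.65
eef_pos: [467.8, 422.0, 96.1]
eef_rot: [3.141, -0.001, 1.663]
wrist_force: [-3.6, 0.1, 6.1]
finger_gap: 0.1
finger_force: 3.4
scene -7 -16:199,196 -15:199,197 -14:200,198 -13:202,200 -12:206,203 -11:206,203 -10:197,195 -9:174,172 -8:150,150 -7:126,127 -6:119,123 -5:122,130 -4:130,142 -3:149,141 -2:178,108 -1:206,62 0:231,4 1:169,6 2:104,14 3:43,22 4:16,25
scene 0 -16:199,196 -15:199,197 -14:200,198 -13:202,200 -12:204,202 -11:198,196 -10:186,184 -9:168,167 -8:149,149 -7:135,138 -6:125,132 -5:119,129 -4:130,128 -3:143,124 -2:161,110 -1:177,77 0:173,42 1:153,15 2:114,1 3:69,10 4:36,20
scene 7 -16:201,199 -15:202,199 -14:202,199 -13:203,201 -12:206,204 -11:206,205 -10:203,202 -9:179,178 -8:154,156 -7:131,134 -6:120,126 -5:123,129 -4:130,129 -3:143,123 -2:170,92 -1:198,54 0:226,11 1:180,6 2:115,13 3:54,20 4:17,24
shift [-16.5   -9.33  -9.4 ] turn 0.02 alt -35.98 j6 0.58 pos [467.8 421.9  96.1] yaw 1.663 F [-3.   0.   6.5] gap 0.9 t 3.7
```

```bash
python3 -m creep '[[-1,[0,-2,0],0],[-1,[0,-3,-5],0],[-1,[-8,-8,-9.4],0],[-1,[-16.5,-7.8,-9.4],0],[-1,[-16.5,-7.8,-9.4],0],[-1,[-16.5,-7.8,-9.4],0],[-1,[-16.5,-7.8,-9.4],0],[-1,[-16.5,-7.8,-5],0],[-1,[-16.5,-7.8,0.05],0],[-1,[-16.5,-7.8,0.05],0],[-1,[-16.5,-7.8,0.05],0]]';  python3 -c "
from lib import *
go(476,258,95,1.661)"
```

```text
clock: 4.8
eef_pos: [405.1, 250.7, 95.6]
eef_rot: [-3.141, 0.0, 1.663]
wrist_force: [1.3, 0.8, 1.3]
finger_gap: 0.6
finger_force: 0.0
shift [0.07 7.13 0.06] turn 0.02 alt -35.98 j6 0.39 pos [405.1 250.7  95.6] yaw 1.663 F [1.3 0.8 1.3] gap 0.6 t 4.8
```

```bash
python3 -m creep '[[-1,[0,1.2,0],0],[-1,[0,2.4,0],0],[-1,[0,3.4,0],0],[-1,[0,4.2,0],0],[-1,[0,5,0],0],[-1,[0.05,5.6,0],0],[-1,[0.05,6.2,0],0],[-1,[0.05,6.7,0],0],[-1,[0.05,7.1,0],0],[-1,[0.05,7.2,0],0],[-1,[0.05,7.2,0],0]]'; python3 - <<'E'
from lib import *
im=manip.camera("scene")
for l in(-7,0,7):prof("scene",im,(548,266.6),l)
go(482,258.6,95,1.661)
E
```

```text
clock: 5.9
eef_pos: [477.4, 257.4, 96.1]
eef_rot: [3.14, -0.0, 1.663]
wrist_force: [-2.9, -3.3, 7.8]
finger_gap: 0.5
finger_force: 3.5
scene -7 -16:205,203 -15:198,194 -14:181,177 -13:161,158 -12:144,142 -11:132,131 -10:129,129 -9:125,127 -8:116,121 -7:103,112 -6:79,86 -5:57,54 -4:47,28 -3:52,9 -2:107,7 -1:157,4 0:203,2 1:202,2 2:141,9 3:85,17 4:34,25
scene 0 -16:211,208 -15:201,198 -14:177,174 -13:154,152 -12:134,132 -11:128,127 -10:128,128 -9:128,130 -8:125,130 -7:99,107 -6:74,81 -5:48,52 -4:40,24 -3:100,14 -2:157,7 -1:211,2 0:222,2 1:180,9 2:124,17 3:64,25 4:34,28
scene 7 -16:202,199 -15:186,184 -14:164,162 -13:140,139 -12:135,134 -11:132,131 -10:130,131 -9:128,132 -8:121,128 -7:103,113 -6:79,91 -5:59,59 -4:68,31 -3:101,11 -2:154,1 -1:179,0 0:177,2 1:157,5 2:120,10 3:79,17 4:45,23
shift [0.08 0.47 0.11] turn 0.02 alt -35.98 j6 0.34 pos [477.4 257.4  96.1] yaw 1.663 F [-1.7 -2.3  7.2] gap 0.6 t 5.95
```

```bash
python3 -m creep '[[-1,[0.05,0.25,0],0],[-1,[0.05,0.52,0],0],[-1,[0.05,0.52,0],0],[-1,[0.05,0.52,0],0]]'; python3 - <<'E'
from lib import *
im=manip.camera("scene")
for l in(-7,0,7):prof("scene",im,(548,266.6),l)
go(482,258.6,95,1.661)
E
```

```text
clock: 6.35
eef_pos: [482.6, 258.1, 96.1]
eef_rot: [3.14, 0.0, 1.663]
wrist_force: [-2.0, -4.4, 7.2]
finger_gap: 0.2
finger_force: 3.4
scene -7 -16:202,199 -15:203,201 -14:204,202 -13:206,204 -12:210,208 -11:214,212 -10:201,199 -9:179,178 -8:156,156 -7:131,134 -6:120,126 -5:119,126 -4:126,125 -3:137,122 -2:160,95 -1:181,62 0:202,22 1:188,1 2:132,8 3:80,15 4:31,23
scene 0 -16:203,200 -15:204,201 -14:205,202 -13:206,203 -12:207,204 -11:201,198 -10:189,187 -9:173,172 -8:154,154 -7:140,142 -6:130,135 -5:125,132 -4:127,133 -3:142,124 -2:163,106 -1:189,79 0:196,46 1:166,22 2:118,11 3:64,10 4:36,18
scene 7 -16:202,199 -15:203,200 -14:204,201 -13:205,202 -12:205,202 -11:203,200 -10:198,195 -9:188,184 -8:166,164 -7:145,145 -6:128,132 -5:123,127 -4:127,125 -3:132,120 -2:144,108 -1:160,75 0:162,43 1:147,18 2:116,0 3:75,6 4:43,14
shift [ 0.06 -0.05  0.11] turn 0.02 alt -35.98 j6 0.33 pos [482.6 258.   96.1] yaw 1.663 F [-1.8 -4.8  7.4] gap 0.2 t 6.4
```

```bash
python3 -m creep '[[-1,[0,-1.5,0],0],[-1,[0,-3,-4],0],[-1,[0,-4,-9],0],[-1,[0,-8,-12],0],[-1,[0,-8,-12],0],[-1,[0,-8,-12],0]]'; cat >> lib.py <<'E'
np.set_printoptions(precision=1,suppress=True)
def rect(n,mask,z):
    pts=cv2.boxPoints(cv2.minAreaRect(np.argwhere(mask)[:,::-1].astype(np.float32)))
    W=np.array([plane(n,p,z)[:2] for p in pts]);c=W.mean(0);e=[W[1]-W[0],W[2]-W[1]];i=int(np.linalg.norm(e[1])>np.linalg.norm(e[0]))
    return c,[np.linalg.norm(e[i]),np.linalg.norm(e[1-i])],np.degrees(np.arctan2(e[i][1],e[i][0]))%180
def parts(tag):
    for n in("top","scene"):
        im=manip.camera(n);np.save(n+tag+".npy",im);h=hsv(im);H,S,V=h[...,0],h[...,1],h[...,2]
        m=((S<60)&(V>95))|((H>10)&(H<28)&(S>90)&(V>120))
        m=cv2.morphologyEx(m.astype(np.uint8),cv2.MORPH_CLOSE,np.ones((3,3),np.uint8))
        for a,c,s,mm in blobs(m,60):
            w=plane(n,c,10)
            if 250<w[0]<560 and -420<w[1]<170: print(n,a,"px",c,*rect(n,mm,36 if a>2500 else 10))
            if 250<w[0]<560 and -420<w[1]<170 and a<300:
                x,y,ww,hh=s;d=(V[y:y+hh,x:x+ww]<90)&(S[y:y+hh,x:x+ww]<120)
                for b in blobs(d,4): print("   hole",b[0],plane(n,b[1]+[x,y],60))
E
python3 -c "
from lib import *
parts('3')"
```

```text
clock: 7.0
eef_pos: [402.2, 251.2, 215.9]
eef_rot: [3.139, -0.001, 1.663]
wrist_force: [-0.1, 0.4, 0.1]
finger_gap: 0.8
finger_force: 0.0
top 6579 px [281.1 249. ] [490.6  63.2] [np.float64(239.6789914979474), np.float64(194.05189549741775)] 86.94900080158747
top 405 px [365.1 261.7] [ 470.  -161.5] [np.float64(168.66162918292042), np.float64(22.895763726422498)] 76.42311680905168
top 635 px [362.7 290.6] [ 392.4 -153.8] [np.float64(162.17723201041264), np.float64(26.642345186137064)] 69.09148920170247
top 226 px [463.8 298.8] [ 382.7 -418.6] [np.float64(119.08991325919382), np.float64(15.989958850819637)] 176.08419805096872
   hole 15 [ 394.9 -394.    60. ]
top 201 px [421.4 317.6] [ 330.1 -306.5] [np.float64(38.8116973351174), np.float64(37.98826733447648)] 92.46000575025228
   hole 17 [ 327.6 -295.4   60. ]
   hole 10 [ 312.2 -276.8   60. ]
scene 117 px [224.2 124.2] [ 379.3 -415.2] [np.float64(129.4347893308577), np.float64(32.03900591739376)] 174.80909132664044
   hole 4 [ 360.  -362.4   60. ]
scene 187 px [259.  127.4] [ 312.1 -311.9] [np.float64(97.05653758715819), np.float64(40.35678033777814)] 41.84751800037881
   hole 8 [ 325.3 -295.4   60. ]
   hole 8 [ 356.5 -259.5   60. ]
scene 280 px [277.4 162.7] [ 394.4 -153.5] [np.float64(166.48962125533708), np.float64(27.772171720150588)] 68.84959444173248
   hole 4 [ 400.5 -185.4   60. ]
scene 4303 px [308.6 209.9] [490.2 -19.1] [np.float64(450.4311185645304), np.float64(243.01915046911301)] 84.05279368728485
```

```bash
python3 -c "
from lib import *
go(470,-161.5,120,1.333)"
```

```text
shift [-41.7   3.    9.4] turn 3.78 alt -32.22 j6 0.39 pos [402.3 250.9 214.1] yaw 1.663 F [ 0.3 -1.  -0.7] gap 0.7 t 7.1
```

```bash
python3 -m creep '[[0,[-41.7,3,2],3.8],[0,[-41.7,3,2],3.8],[0,[-41.7,3,2],3.8],[0,[-41.7,3,2],3.8],[0,[-41.7,3,2],3.8],[0,[-41.7,3,2],3.8],[0,[-41.7,3,2],3.8],[0,[-41.7,3,2],3.8],[0,[-41.7,3,5],3.8],[0,[-41.7,3,9.4],3.8],[0,[-41.7,3,9.4],3.8],[0,[-41.7,3,9.4],3.8]]' 30; python3 -c "
from lib import *
parts('4')
go(470,-161.5,17,1.333)"
```

```text
clock: 8.3
eef_pos: [470.0, -161.5, 120.7]
eef_rot: [-3.139, -0.0, 1.331]
wrist_force: [0.9, 0.7, 0.6]
finger_gap: 47.1
finger_force: 0.0
top 6507 px [281.1 248.6] [491.1  62.5] [np.float64(239.18678269060248), np.float64(193.94509507588836)] 86.63336893700998
top 106 px [343.2 254.8] [ 483.8 -101.8] [np.float64(45.33176248168928), np.float64(20.748493583093257)] 62.13521873007093
top 63 px [337.  279.2] [418.8 -86.7] [np.float64(26.389368808194796), np.float64(17.999496147617702)] 147.93760796035343
   hole 21 [407.2 -91.4  60. ]
top 232 px [463.8 298.8] [ 382.6 -418.4] [np.float64(119.21687475661017), np.float64(16.00534448387106)] 175.9392604362352
   hole 6 [ 403.7 -394.3   60. ]
top 203 px [421.4 317.5] [ 330.1 -306.5] [np.float64(38.8116973351174), np.float64(37.98826733447648)] 92.46000575025228
   hole 17 [ 327.6 -295.4   60. ]
   hole 9 [ 311.5 -277.    60. ]
scene 214 px [265.  116.5] [ 245.3 -331.9] [np.float64(135.2623954273371), np.float64(60.624915562767725)] 2.5815032605798933
   hole 226 [ 268.5 -336.6   60. ]
   hole 74 [ 306.5 -262.9   60. ]
   hole 6 [ 351.8 -297.1   60. ]
scene 119 px [224.3 124.2] [ 379.3 -415.2] [np.float64(129.4347893308577), np.float64(32.03900591739376)] 174.80909132664044
   hole 4 [ 360.  -362.4   60. ]
   hole 134 [ 412.3 -339.1   60. ]
scene 385 px [273.5 154.8] [ 364.2 -193. ] [np.float64(256.31125079894787), np.float64(62.243355398333875)] 68.82783944931616
scene 76 px [235.7 141. ] [ 407.1 -337.4] [np.float64(104.21276684131546), np.float64(28.853753266586516)] 76.07472756059401
   hole 136 [ 424.5 -309.4   60. ]
scene 5787 px [303.  220.6] [549.6 -23.1] [np.float64(486.33829841372705), np.float64(355.1700465129986)] 87.1007565618823
shift [-0.  -0.1 10.6] turn -0.01 alt 35.99 j6 -0.17 pos [ 470.9 -161.5  122.6] yaw 1.332 F [-0.5  0.8  1. ] gap 46.9 t 8.4
```

```bash
python3 -m creep '[[0,[0,0,5],0],[0,[0,0,9],0],[0,[0,0,10.45],0],[0,[0,0,10.45],0],[0,[0,0,10.45],0],[-1,[0,0,10.45],0],[-1,[0,0,10.45],0],[-1,[0,0,10.45],0],[-1,[0,0,10.45],0],[-1,[0,0,10.45],0],[-1,[0,0,10.45],0]]' 30; python3 -m creep '[[-1,[0,0,-4],0],[-1,[0,0,-8],0],[-1,[0,0,-8],0],[-1,[0,0,-8],0]]';  python3 -c "
from lib import *
go(442,62,95,1.518)
go(442,62,22,1.518)"
```

```text
clock: 9.5
eef_pos: [469.8, -161.4, 16.6]
eef_rot: [-3.141, -0.0, 1.331]
wrist_force: [-4.7, 1.0, 5.5]
finger_gap: 14.2
finger_force: 30.0
clock: 9.9
eef_pos: [470.1, -161.5, 96.5]
eef_rot: [3.141, 0.0, 1.331]
wrist_force: [-0.4, -0.3, -2.5]
finger_gap: 14.2
finger_force: 30.0
shift [21.  -8.   0.1] turn -2.14 alt 33.86 j6 -0.17 pos [ 470.1 -161.5   96.5] yaw 1.331 F [-0.4 -0.3 -2.5] gap 14.2 t 9.9
shift [21.  -8.   7.4] turn -2.14 alt 33.86 j6 -0.17 pos [ 470.1 -161.5   96.5] yaw 1.331 F [-0.4 -0.3 -2.5] gap 14.2 t 9.9
```

```bash
python3 -m creep '[[-1,[21,-8,0],-2.1],[-1,[21,-8,0],-2.1],[-1,[21,-8,0],-2.1],[-1,[21,-8,0],-2.1],[-1,[21,-8,0],-2.1],[-1,[21,-8,0],-2.1],[-1,[21,-8,3],-2.1],[-1,[21,-8,6],-2.1],[-1,[21,-8,7.5],-2.1],[-1,[21,-8,7.5],-2.1],[-1,[21,-8,7.5],-2.1]]'; python3 -m creep '[[-0.2,[0,0,0],0],[-0.2,[0,0,0],0],[-0.2,[0,0,0],0],[-0.2,[0,0,-4],0],[-0.2,[0,0,-9],0],[-0.2,[-5,0,-9],0],[0,[-15,0,-9],0],[0,[-21,0,-9],0],[0,[-21,0,-9],0],[0,[-21,0,-9],0]]'; python3 -c "
from lib import *
parts('5')
go(393,-153.7,17,1.204)"
```

```text
clock: 11.0
eef_pos: [441.4, 60.9, 20.1]
eef_rot: [-3.139, 0.0, 1.514]
wrist_force: [-0.1, 0.4, -1.4]
finger_gap: 14.2
finger_force: 30.0
clock: 12.0
eef_pos: [429.9, -152.0, 111.7]
eef_rot: [3.141, 0.001, 1.511]
wrist_force: [0.2, -0.3, 0.7]
finger_gap: 46.9
finger_force: 0.0
top 6494 px [280.9 248.6] [490.6  63. ] [np.float64(239.4254854005791), np.float64(194.1087548710158)] 86.99829706388837
top 96 px [338.4 280. ] [416.7 -90.5] [np.float64(25.954182348881854), np.float64(25.56658631628611)] 154.93845588226498
   hole 4 [410.5 -88.6  60. ]
   hole 10 [403.7 -98.6  60. ]
top 231 px [463.8 298.7] [ 382.7 -418.4] [np.float64(119.12312539091299), np.float64(16.005344483515273)] 175.93922628034713
   hole 7 [ 404.9 -394.4   60. ]
top 201 px [421.4 317.6] [ 330.1 -306.5] [np.float64(38.8116973351174), np.float64(37.98826733447648)] 92.46000575025228
   hole 17 [ 327.6 -295.4   60. ]
   hole 10 [ 312.2 -276.8   60. ]
scene 117 px [224.2 124.2] [ 379.3 -415.2] [np.float64(129.4347893308577), np.float64(32.03900591739376)] 174.80909132664044
   hole 4 [ 360.  -362.4   60. ]
scene 488 px [268.9 154.4] [ 372.2 -217.5] [np.float64(294.5537941101102), np.float64(68.26159652783774)] 76.4741778066297
scene 4040 px [311.7 212.4] [494.8  61.5] [np.float64(274.3241952570204), np.float64(237.72890580890657)] 80.80733878840364
shift [-0.7 -3.7  9.4] turn 3.53 alt -32.47 j6 -0.36 pos [ 430.1 -149.3  111.5] yaw 1.512 F [-0.1 -0.2  0.3] gap 47.1 t 12.1
```

```bash
python3 -m creep '[[0,[-0.7,-3.7,0],3.5],[0,[-0.7,-3.7,3],3.5],[0,[-0.7,-3.7,7],3.5],[0,[-0.7,-3.7,9.45],3.5],[0,[-0.7,-3.7,9.45],3.5],[0,[-0.7,-3.7,9.45],3.5],[-1,[-0.7,-3.7,9.45],3.5],[-1,[-0.7,-3.7,9.45],3.5],[-1,[-0.7,-3.7,9.45],3.5],[-1,[-0.7,-3.7,9.45],3.5],[-1,[-0.7,-3.7,9.45],3.5]]' 30; python3 -m creep '[[-1,[0,0,-4],0],[-1,[0,0,-8],0],[-1,[0,0,-8],0],[-1,[0,0,-8],0]]';  python3 -c "
from lib import *
go(490,62,95,1.518)"
```

```text
clock: 13.2
eef_pos: [393.1, -152.9, 17.1]
eef_rot: [3.141, -0.0, 1.209]
wrist_force: [0.1, 2.8, 5.2]
finger_gap: 23.5
finger_force: 30.0
clock: 13.6
eef_pos: [393.0, -153.1, 97.0]
eef_rot: [3.14, 0.0, 1.209]
wrist_force: [0.2, -0.3, -1.7]
finger_gap: 23.6
finger_force: 30.0
shift [23.6  1.5  0.2] turn -3.54 alt 32.46 j6 -0.1 pos [ 393.  -153.1   97. ] yaw 1.209 F [ 0.2 -0.3 -1.7] gap 23.6 t 13.6
```

```bash
python3 -m creep '[[-1,[23.6,1.5,0],-3.5],[-1,[23.6,1.5,0],-3.5],[-1,[23.6,1.5,0],-3.5],[-1,[23.6,1.5,0],-3.5],[-1,[23.6,1.5,0],-3.5],[-1,[23.6,1.5,0],-3.5],[-1,[23.6,1.5,3],-3.5],[-1,[23.6,1.5,6],-3.5],[-1,[23.6,1.5,7.6],-3.5],[-1,[23.6,1.5,7.6],-3.5],[-1,[23.6,1.5,7.6],-3.5]]'; python3 -m creep '[[-0.3,[0,0,0],0],[-0.3,[0,0,0],0],[-0.3,[0,0,0],0],[-0.3,[0,0,-4],0],[-0.3,[0,0,-9],0],[-0.3,[-5,-3,-10],0],[0.3,[-15,-8,-10],0],[0.3,[-21,-11,-10],0],[0.3,[-25,-13,-10],0],[0.3,[-25,-13,-10],0],[0.3,[-25,-13,-10],0]]'; python3 -c "
from lib import *
parts('6')
go(326.5,-295.4,100,1.2)"
```

```text
clock: 14.7
eef_pos: [489.4, 61.7, 19.4]
eef_rot: [-3.139, 0.0, 1.514]
wrist_force: [0.3, 0.6, -1.2]
finger_gap: 23.3
finger_force: 30.0
clock: 15.8
eef_pos: [345.1, -181.9, 121.2]
eef_rot: [3.141, 0.001, 1.513]
wrist_force: [0.7, -0.1, -0.1]
finger_gap: 61.1
finger_force: 0.0
top 6572 px [281.  248.9] [490.6  63.3] [np.float64(239.59234296629572), np.float64(194.1102051298982)] 86.99830506722904
top 233 px [463.8 298.9] [ 382.6 -418.4] [np.float64(119.23863095735052), np.float64(16.013858627318672)] 175.85846655713357
   hole 7 [ 404.9 -394.4   60. ]
   hole 4 [ 386.2 -393.8   60. ]
scene 387 px [262.7 123.8] [ 273.8 -321.9] [np.float64(165.11415540964396), np.float64(80.2680465811274)] 43.68150419680534
scene 117 px [224.2 124.2] [ 379.3 -415.2] [np.float64(129.4347893308577), np.float64(32.03900591739376)] 174.80909132664044
   hole 4 [ 360.  -362.4   60. ]
scene 4059 px [311.5 212.3] [495.4  61.5] [np.float64(277.7743666744585), np.float64(231.9351676951263)] 82.67193484339644
shift [-11.4  -1.2   2.1] turn 3.56 alt -32.44 j6 -0.52 pos [ 345.2 -182.3  121.2] yaw 1.51 F [ 0.2  0.1 -0.3] gap 60.9 t 15.9
```

```bash
python3 -m creep '[[0.3,[8,0,0],18],[0.3,[8,0,0],18],[0.3,[8,0,0],18],[0.3,[8,0,0],18],[0.3,[8,0,0],18],[0.3,[8,0,0],18],[0.3,[8,0,0],18],[0.3,[8,0,0],18],[0.3,[8,0,0],18],[0.3,[8,0,0],18],[0.3,[8,0,0],18],[0.3,[8,0,0],18]]'; python3 -c "
from lib import *
parts('7')
go(326.5,-295.4,100,-0.05)"
```

```text
clock: 17.1
eef_pos: [351.3, -99.5, 121.0]
eef_rot: [-3.142, -0.0, -0.057]
wrist_force: [-0.3, 0.1, -0.4]
finger_gap: 60.9
finger_force: 0.0
top 6475 px [280.5 248.4] [490.6  63.5] [np.float64(239.86389156234858), np.float64(194.0024254267268)] 87.06587569463055
top 229 px [463.8 298.6] [ 382.7 -418.4] [np.float64(119.12312539091299), np.float64(16.005344483515273)] 175.93922628034713
   hole 12 [ 393.7 -394.    60. ]
top 201 px [421.4 317.6] [ 330.1 -306.5] [np.float64(38.8116973351174), np.float64(37.98826733447648)] 92.46000575025228
   hole 17 [ 327.6 -295.4   60. ]
   hole 10 [ 312.2 -276.8   60. ]
scene 117 px [224.2 124.2] [ 379.3 -415.2] [np.float64(129.4347893308577), np.float64(32.03900591739376)] 174.80909132664044
   hole 4 [ 360.  -362.4   60. ]
scene 187 px [259.  127.4] [ 312.1 -311.9] [np.float64(97.05653758715819), np.float64(40.35678033777814)] 41.84751800037881
   hole 9 [ 325.5 -295.7   60. ]
scene 4051 px [311.6 212.3] [494.8  61.5] [np.float64(274.3241952570204), np.float64(237.72890580890657)] 80.80733878840364
shift [-1.4 19.7  2.1] turn -0.03 alt 35.97 j6 1.25 pos [351.3 -99.7 120.9] yaw -0.052 F [0.3 0.2 0.2] gap 61.2 t 17.2
```

Spacer is unmoved. Grasp at TCP z about 40.

```bash
python3 -m creep '[[0.3,[-1.4,10,0],0],[0.3,[-1.4,19.7,0],0],[0.3,[-1.4,19.7,0],0],[0.3,[-1.4,19.7,0],0],[0.3,[-1.4,19.7,0],0],[0.3,[-1.4,19.7,3],0],[0.3,[-1.4,19.7,6],0],[0.3,[-1.4,19.7,8.2],0],[0.3,[-1.4,19.7,8.2],0],[0.3,[-1.4,19.7,8.2],0]]' 30; python3 -m creep '[[-1,[0,0,0],0],[-1,[0,0,0],0],[-1,[0,0,0],0],[-1,[0,0,0],0],[-1,[0,0,0],0],[-1,[0,0,-4],0],[-1,[0,0,-8],0],[-1,[0,0,-8],0],[-1,[0,0,-8],0]]';  python3 -c "
from lib import *
go(546,62,120,-0.053)"
```

```text
clock: 18.2
eef_pos: [326.4, -295.6, 39.5]
eef_rot: [-3.141, 0.0, -0.054]
wrist_force: [0.2, 0.1, 0.5]
finger_gap: 61.2
finger_force: 0.0
clock: 19.1
eef_pos: [326.1, -296.0, 119.1]
eef_rot: [3.141, -0.001, -0.056]
wrist_force: [0.5, 0.1, -1.9]
finger_gap: 37.7
finger_force: 30.0
shift [ 19.9 -37.   -0.1] turn -0.04 alt 35.96 j6 0.81 pos [ 326.1 -296.   119.1] yaw -0.056 F [ 0.5  0.1 -1.9] gap 37.7 t 19.1
```

```bash
python3 -m creep '[[-1,[5,-9,0],0],[-1,[10,-18.5,0],0],[-1,[15,-28,0],0],[-1,[19.9,-37,0],0],[-1,[19.9,-37,0],0],[-1,[19.9,-37,0],0],[-1,[19.9,-37,0],0],[-1,[19.9,-37,0],0],[-1,[19.9,-37,0],0],[-1,[19.9,-37,0],0],[-1,[19.9,-37,0],0],[-1,[19.9,-37,0],0]]'; python3 -m creep '[[-1,[0,0,3],0],[-1,[0,0,6],0],[-1,[0,0,7.5],0],[-1,[0,0,7.5],0],[-1,[0,0,7.5],0],[0.2,[0,0,7.5],0],[0.2,[0,0,7.5],0],[0.2,[0,0,7.5],0],[0.2,[0,0,3],0],[0.2,[0,0,-6],0],[0.2,[0,0,-10],0],[0.2,[0,0,-10],0]]'; python3 -c "
from lib import *
go(540,0,240,-0.053)"
```

```text
clock: 20.3
eef_pos: [544.9, 61.4, 118.1]
eef_rot: [3.141, 0.002, -0.057]
wrist_force: [0.1, -1.2, -1.1]
finger_gap: 37.6
finger_force: 30.0
clock: 21.5
eef_pos: [546.1, 62.3, 223.3]
eef_rot: [-3.141, -0.005, -0.056]
wrist_force: [-0.4, 0.9, -0.1]
finger_gap: 56.3
finger_force: 0.0
shift [-0.3  6.3 -1.7] turn -0.04 alt 35.96 j6 1.67 pos [546.1  62.3 223.3] yaw -0.056 F [-0.4  0.9 -0.1] gap 56.3 t 21.5
```

```bash
python3 -c "
from lib import *
go(661,55,240,-0.08)
go(661,55,169,-0.08)"; 
```

```text
shift [11.5  0.1 -1.6] turn 0.27 alt -35.73 j6 1.67 pos [546.1  62.3 223.3] yaw -0.056 F [-0.4  0.9 -0.1] gap 56.3 t 21.5
shift [11.5  0.1  5.5] turn 0.27 alt -35.73 j6 1.67 pos [546.1  62.3 223.3] yaw -0.056 F [-0.4  0.9 -0.1] gap 56.3 t 21.5
```

```bash
python3 -m creep '[[-0.1,[4,0.1,-1.6],0.2],[-0.1,[8,0.1,-1.6],0.2],[-0.1,[11.5,0.1,-1.6],0.2],[-0.1,[11.5,0.1,-1.6],0.2],[-0.1,[11.5,0.1,-1.6],0.2],[-0.1,[11.5,0.1,2],0.2],[-0.1,[11.5,0.1,5.5],0.2],[-0.1,[11.5,0.1,5.5],0.2],[-0.1,[11.5,0.1,5.5],0.2]]' 40; python3 - <<'E'
from lib import *
go(661,55,169,-0.08)
b=[]
for n,(r0,c0) in(("top",(110,210)),("scene",(170,220))):
    im=manip.camera(n);b.append(cv2.resize(im[r0:r0+120,c0:c0+120],(400,400),interpolation=cv2.INTER_CUBIC))
cv2.imwrite("pics/w1.png",np.hstack(b)[:,:,::-1])
E
```

```text
clock: 22.4
eef_pos: [660.1, 54.9, 165.7]
eef_rot: [-3.142, -0.001, -0.074]
wrist_force: [-0.2, 0.1, 0.4]
finger_gap: 42.6
finger_force: 0.0
shift [ 0.1 -0.  -0.3] turn 0.07 alt -35.93 j6 1.67 pos [660.1  54.9 165.7] yaw -0.074 F [-0.2  0.1  0.4] gap 42.6 t 22.4
```

View pics/w1.png

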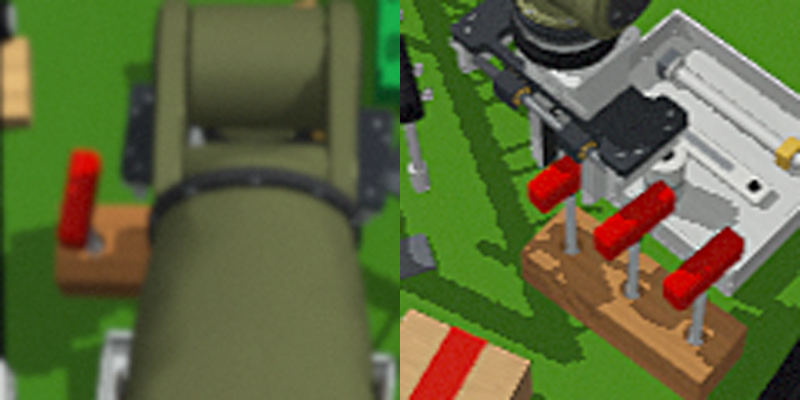

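The fingers straddle the rightmost handle (555,185), and the axle, stay and spacer are in the tray. Grip and lift next.

```bash
python3 -m creep '[[-0.1,[0.05,0,-0.3],0],[-1,[0.05,0,-0.3],0],[-1,[0.05,0,-0.3],0],[-1,[0.05,0,-0.3],0],[-1,[0.05,0,-0.3],0],[-1,[0.05,0,-0.3],0],[-1,[0.05,0,-2],0],[-1,[0.05,0,-4.5],0],[-1,[0.05,0,-7.5],0],[-1,[0.05,0,-7.8],0],[-1,[0.05,0,-7.8],0]]' 40; python3 -c "
from lib import *
go(430,-400,244,1.067)"
```

```text
clock: 23.6
eef_pos: [660.8, 54.8, 241.5]
eef_rot: [-3.142, -0.0, -0.074]
wrist_force: [0.5, 0.5, -2.2]
finger_gap: 21.7
finger_force: 39.4
shift [-19.7  47.1  -0.2] turn -13.07 alt 22.93 j6 1.67 pos [660.8  54.8 241.5] yaw -0.074 F [ 0.5  0.5 -2.2] gap 21.7 t 23.6
```

```bash
python3 -m creep '[[-1,[-4,0,0],0],[-1,[-7.5,3,0],-1],[-1,[-9,8,0],-2.5],[-1,[-10,12.5,0],-4],[-1,[-11.5,17,0],-5.5],[-1,[-13,21.5,0],-7],[-1,[-14.5,26,0],-8.5],[-1,[-15.5,30.5,0],-10],[-1,[-17,35,0],-11.5],[-1,[-18,39.5,0],-13.1],[-1,[-19,44,0],-13.1],[-1,[-19.7,47,0],-13.1]]'; python3 -m creep '[[-1,[0,0,0],0],[-1,[0,0,0],0],[-1,[0,0,0],0],[-1,[0,0,0],0],[-1,[0,0,0],0]]'; python3 -c "
from lib import *
go(436.3,-414.5,241,1.067)
go(503.8,-451.7,241,1.067)"
```

```text
clock: 24.8
eef_pos: [428.0, -401.5, 239.6]
eef_rot: [-3.139, -0.001, 1.068]
wrist_force: [-0.1, 0.4, -2.3]
finger_gap: 21.6
finger_force: 40.0
clock: 25.3
eef_pos: [430.2, -398.7, 241.9]
eef_rot: [3.142, -0.0, 1.071]
wrist_force: [0.7, -0.2, -2.5]
finger_gap: 21.5
finger_force: 40.0
shift [-1.1  1.3  0.1] turn 0.04 alt -35.96 j6 -0.31 pos [ 430.2 -398.7  241.9] yaw 1.071 F [ 0.7 -0.2 -2.5] gap 21.5 t 25.3
shift [-1.1  9.   0.1] turn 0.04 alt -35.96 j6 -0.31 pos [ 430.2 -398.7  241.9] yaw 1.071 F [ 0.7 -0.2 -2.5] gap 21.5 t 25.3
```

```bash
python3 -m creep '[[-1,[-1.1,2,0],0],[-1,[-1.1,4,0],0],[-1,[-1.1,4,0],0],[-1,[-1.1,4,0],0],[-1,[-1.1,4,0],0]]'; python3 - <<'E'
from lib import *
go(503.8,-451.7,241,1.067)
b=[]
for n,(r0,c0) in(("top",(180,430)),("scene",(65,150))):
    im=manip.camera(n);np.save(n+"8.npy",im);b.append(cv2.resize(im[r0:r0+100,c0:c0+100],(400,400),interpolation=cv2.INTER_CUBIC))
cv2.imwrite("pics/h0.png",np.hstack(b)[:,:,::-1])
E
```

```text
clock: 25.8
eef_pos: [459.3, -427.8, 242.0]
eef_rot: [-3.141, -0.0, 1.07]
wrist_force: [0.1, -0.6, -1.7]
finger_gap: 21.9
finger_force: 40.0
shift [0.  5.  0.1] turn 0.03 alt -35.97 j6 -0.31 pos [ 459.3 -427.8  242. ] yaw 1.07 F [ 0.1 -0.6 -1.7] gap 21.9 t 25.8
```

View pics/h0.png

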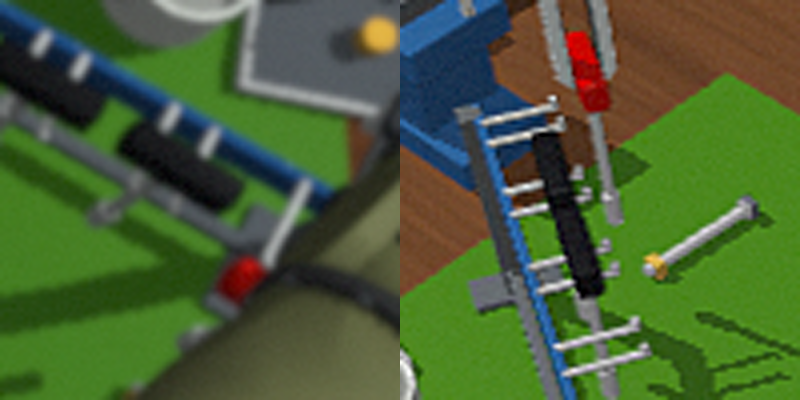

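```bash
python3 - <<'E'
from lib import *
a=np.radians(61.15);ry=np.array([np.cos(a),np.sin(a)]);rx=np.array([np.sin(a),-np.cos(a)]);O=np.array([502,-450.7])
f=lambda p:((p[:2]-O)@rx,(p[:2]-O)@ry)
print("shaft",f(plane("scene",(199.3,93.3),216)),"socket bottom",f(plane("scene",(203.8,120),80)),"tips",f(plane("scene",(188.3,91),204)),f(plane("scene",(189.5,96.2),204)))
h=hsv(np.load("scene8.npy"));m=((h[...,0]<6)|(h[...,0]>174))&(h[...,1]>150)&(h[...,2]>80)
for b in blobs(m,40):
    if b[1][1]<110:print("handle",b[0],b[1],f(plane("scene",b[1],232)))
E
```

```text
shaft (np.float64(-48.30693305654461), np.float64(30.162753312820342)) socket bottom (np.float64(-49.32343329962574), np.float64(1.7362377668879034)) tips (np.float64(-20.343619584772522), np.float64(-7.402708438269224)) (np.float64(-18.11891315018905), np.float64(18.219810415327025))
handle 139 [196.4  82.8] (np.float64(-49.709756895822295), np.float64(-1.559018072594018))
```

```bash
python3 -m creep '[[-1,[0.1,1,0],0],[-1,[0.1,2,0],0],[-1,[0.1,3,0],0],[-1,[0.1,4,0],0],[-1,[0.1,5,0],0],[-1,[0.1,5,0],0],[-1,[0.1,5,0],0],[-1,[0.1,5,0],0]]'; python3 - <<'E'
from lib import *
go(503.8,-451.7,224,1.067)
im=manip.camera("scene");np.save("scene9.npy",im)
cv2.imwrite("pics/h0b.png",cv2.resize(im[65:145,150:230],(560,560),interpolation=cv2.INTER_CUBIC)[:,:,::-1])
E
```

```text
clock: 26.7
eef_pos: [503.5, -451.2, 242.2]
eef_rot: [3.142, 0.0, 1.069]
wrist_force: [0.1, -0.7, -2.2]
finger_gap: 21.7
finger_force: 40.0
shift [-0.   0.1  1.8] turn 0.03 alt -35.97 j6 -0.28 pos [ 503.5 -451.2  242.2] yaw 1.069 F [ 0.1 -0.7 -2.2] gap 21.7 t 26.7
```

View pics/h0b.png

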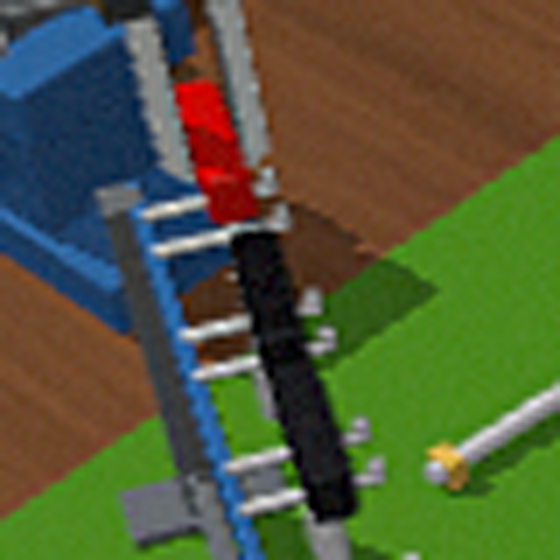

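The red handle (215,160) is over hook 0's prongs, behind the tips, with no contact force. Lowering it.

```bash
python3 -m creep '[[-1,[0,0,0.6],0],[-1,[0,0,1.2],0],[-1,[0,0,1.6],0],[-1,[0,0,1.8],0],[-1,[0,0,1.8],0],[-1,[0,0,1.8],0]]'; python3 -c "
from lib import *
go(503.8,-451.7,224,1.067)"
```

```text
clock: 27.35
eef_pos: [503.9, -451.5, 224.1]
eef_rot: [3.141, 0.0, 1.069]
wrist_force: [0.1, 0.2, -1.8]
finger_gap: 21.7
finger_force: 40.0
shift [-0. -0.  0.] turn 0.03 alt -35.97 j6 -0.28 pos [ 503.9 -451.5  224.1] yaw 1.069 F [ 0.1  0.2 -1.8] gap 21.7 t 27.35
```

```bash
python3 -m creep '[[-1,[0,0,0.1],0],[-1,[0,0,0.2],0],[-1,[0,0,0.2],0]]'; python3 -m creep '[[-1,[0,0,0.05],0],[-1,[0,0,0.1],0],[-1,[0,0,0.1],0]]'
```

```text
clock: 27.65
eef_pos: [503.9, -451.5, 222.3]
eef_rot: [3.141, 0.0, 1.069]
wrist_force: [0.2, 0.2, -0.7]
finger_gap: 21.7
finger_force: 40.0
clock: 27.95
eef_pos: [504.0, -451.5, 222.1]
eef_rot: [3.14, 0.0, 1.07]
wrist_force: [-1.9, 2.7, 6.6]
finger_gap: 21.6
finger_force: 40.0
```

```bash
python3 -m creep '[[-0.35,[0,0,0],0],[-0.2,[0,0,0],0],[-0.2,[0,0,0],0],[-0.2,[0,0,-2],0],[-0.2,[0,0,-5],0],[-0.2,[0,0,-8],0],[-0.2,[0,-4,-9],0],[-0.2,[0,-9,-9],0],[-0.2,[0,-12,-9],0],[-0.2,[0,-12,-9],0]]' ; python3 - <<'E'
from lib import *
go(660,120.5,270,-0.08)
im=manip.camera("scene");np.save("scene10.npy",im)
a=np.radians(61.15);ry=np.array([np.cos(a),np.sin(a)]);rx=np.array([np.sin(a),-np.cos(a)]);O=np.array([502,-450.7])
h=hsv(im);m=((h[...,0]<6)|(h[...,0]>174))&(h[...,1]>150)&(h[...,2]>80)
for b in blobs(m,60):
    if b[0]<350:
        p=plane("scene",b[1],216)[:2];q=plane("scene",b[1],162);print(b[0],b[1],"rack",(p-O)@rx,(p-O)@ry,"block",q)
E
```

```text
clock: 28.95
eef_pos: [396.5, -392.7, 312.1]
eef_rot: [3.14, 0.001, 1.069]
wrist_force: [0.7, -0.1, 0.3]
finger_gap: 37.5
finger_force: 0.0
shift [57.7 -1.6  4.2] turn 13.16 alt -22.84 j6 -0.34 pos [ 396.5 -392.7  312.1] yaw 1.069 F [ 0.7 -0.1  0.3] gap 37.5 t 28.95
125 [180.8  90.2] rack 2.095180527258274 -3.8267616678266005 block [ 464.3 -513.2  162. ]
278 [289.8 235.6] rack -123.58605238295374 607.435243566795 block [661. 121. 162.]
279 [310.4 250.3] rack -153.97779621628183 661.4460431240077 block [660.4 186.9 162. ]
```

```bash
python3 -m creep '[[-0.1,[57.7,-1.6,3],13.2],[-0.1,[57.7,-1.6,3],13.2],[-0.1,[57.7,-1.6,3],13.2],[-0.1,[57.7,-1.6,3],13.2],[-0.1,[57.7,-1.6,3],13.2],[-0.1,[57.7,-1.6,3],13.2],[-0.1,[57.7,-1.6,3],13.2],[-0.1,[57.7,-1.6,3],13.2],[-0.1,[57.7,-1.6,3],13.2],[-0.1,[57.7,-1.6,3],13.2],[-0.1,[57.7,-1.6,3],13.2],[-0.1,[57.7,-1.6,3],13.2]]'; python3 -m creep '[[-0.1,[0,0,0],0],[-0.1,[0,0,0],0],[-0.1,[0,0,0],0],[-0.1,[0,0,0],0]]'; python3 - <<'E'
from lib import *
go(660.5,120.5,167.5,-0.078)
im=manip.camera("scene")
cv2.imwrite("pics/h0c.png",np.hstack([cv2.resize(im[65:165,150:250],(400,400),interpolation=cv2.INTER_CUBIC),cv2.resize(im[160:280,240:360],(400,400),interpolation=cv2.INTER_CUBIC)])[:,:,::-1])
E
```

```text
clock: 30.2
eef_pos: [658.0, 112.1, 280.7]
eef_rot: [3.142, 0.0, -0.082]
wrist_force: [0.4, 0.2, -0.6]
finger_gap: 42.3
finger_force: 0.0
clock: 30.6
eef_pos: [656.7, 108.4, 282.0]
eef_rot: [-3.142, -0.001, -0.084]
wrist_force: [0.2, -0.4, -0.6]
finger_gap: 42.2
finger_force: 0.0
shift [ 0.3 -1.2 11.4] turn -0.07 alt 35.93 j6 1.76 pos [656.7 108.4 282. ] yaw -0.084 F [ 0.2 -0.4 -0.6] gap 42.2 t 30.6
```

View pics/h0c.png

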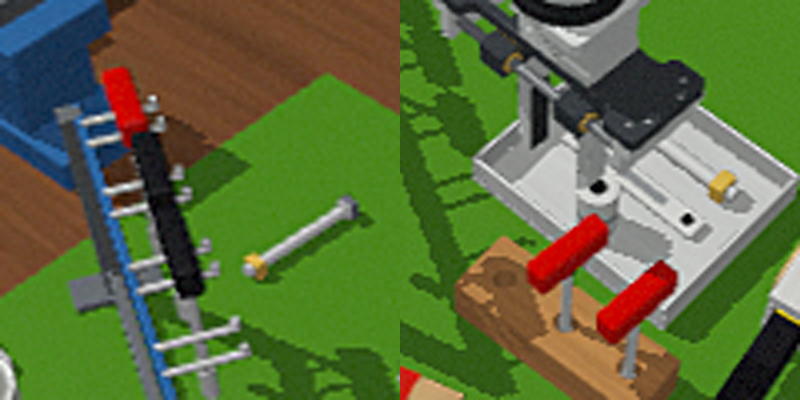

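The red wrench hangs square on hook 0 at (125,100). All three parts are in the tray.

```bash
python3 -m creep '[[-0.1,[0.35,-1.2,3],0],[-0.1,[0.35,-1.2,6],0],[-0.1,[0.35,-1.2,6],0],[-0.1,[0.35,-1.2,9],0],[-0.1,[0.35,-1.2,11.3],0],[-0.1,[0.35,-1.2,11.3],0],[-0.1,[0.35,-1.2,11.3],0]]' 40; python3 -c "
from lib import *
go(660.5,120.5,168.5,-0.078)"
```

```text
clock: 31.35
eef_pos: [661.7, 120.9, 170.7]
eef_rot: [-3.141, -0.002, -0.083]
wrist_force: [-1.2, -0.6, 1.3]
finger_gap: 42.1
finger_force: 0.0
shift [-0.1  0.1  0.2] turn -0.06 alt 35.94 j6 1.78 pos [661.7 120.9 170.7] yaw -0.083 F [-1.2 -0.6  1.3] gap 42.1 t 31.35
```

```bash
python3 -m creep '[[-0.1,[-0.1,0,0.2],0],[-1,[-0.1,0,0.2],0],[-1,[-0.1,0,0.2],0],[-1,[-0.1,0,0.2],0],[-1,[-0.1,0,0.2],0],[-1,[-0.1,0,0.2],0]]' 40; python3 -m creep '[[-1,[0,0,-2],0],[-1,[0,0,-4.5],0],[-1,[0,0,-7.3],0],[-1,[0,0,-7.3],0],[-1,[0,0,-7.3],0]]'; python3 -c "
from lib import *
go(559.7,-191.6,241,1.067)"
```

```text
clock: 31.95
eef_pos: [660.4, 121.3, 167.1]
eef_rot: [-3.142, -0.001, -0.082]
wrist_force: [0.7, -0.5, 4.6]
finger_gap: 21.6
finger_force: 39.5
clock: 32.45
eef_pos: [660.0, 121.4, 238.6]
eef_rot: [3.142, 0.001, -0.082]
wrist_force: [0.6, 0.3, -1.5]
finger_gap: 21.7
finger_force: 39.5
shift [-7.4 32.  -0.2] turn -13.17 alt 22.83 j6 1.78 pos [660.  121.4 238.6] yaw -0.082 F [ 0.6  0.3 -1.5] gap 21.7 t 32.45
```

```bash
python3 -m creep '[[-1,[-4,2,0],-1],[-1,[-7.4,6,0],-2.5],[-1,[-7.4,10.5,0],-4],[-1,[-7.4,15,0],-5.5],[-1,[-7.4,19.5,0],-7],[-1,[-7.4,24,0],-8.5],[-1,[-7.4,28,0],-10],[-1,[-7.4,32,0],-11.5],[-1,[-7.4,32,0],-13.2],[-1,[-7.4,32,0],-13.2],[-1,[-7.4,32,0],-13.2],[-1,[-7.4,32,0],-13.2]]'; python3 - <<'E'
from lib import *
go(559.7,-191.6,240,1.067)
go(627.4,-228.3,240,1.067)
E
```

```text
clock: 33.65
eef_pos: [560.1, -190.6, 238.9]
eef_rot: [-3.141, 0.0, 1.067]
wrist_force: [-0.5, 0.4, -1.3]
finger_gap: 21.7
finger_force: 40.0
shift [-0.1  0.  -0.1] turn 0.0 alt -36.0 j6 0.11 pos [ 560.1 -190.6  238.9] yaw 1.067 F [-0.5  0.4 -1.3] gap 21.7 t 33.65
shift [-0.1  7.7 -0.1] turn 0.0 alt -36.0 j6 0.11 pos [ 560.1 -190.6  238.9] yaw 1.067 F [-0.5  0.4 -1.3] gap 21.7 t 33.65
```

```bash
python3 -m creep '[[-1,[-0.1,2,0],0],[-1,[-0.1,3.5,0],0],[-1,[-0.1,4.5,0],0],[-1,[-0.1,5.5,0],0],[-1,[-0.1,6.5,0],0],[-1,[-0.1,7.2,0],0],[-1,[-0.1,7.7,0],0],[-1,[-0.1,7.7,0],0],[-1,[-0.1,7.7,0],0],[-1,[-0.1,7.7,0],0]]'; python3 - <<'E'
from lib import *
go(627.4,-228.3,224,1.067)
im=manip.camera("scene")
cv2.imwrite("pics/h3.png",cv2.resize(im[115:215,170:270],(500,500),interpolation=cv2.INTER_CUBIC)[:,:,::-1])
E
```

```text
clock: 34.65
eef_pos: [627.0, -229.2, 239.7]
eef_rot: [3.142, 0.0, 1.069]
wrist_force: [0.0, -0.4, -1.9]
finger_gap: 21.8
finger_force: 40.0
shift [ 0.1 -0.   1.6] turn 0.03 alt -35.97 j6 0.1 pos [ 627.  -229.2  239.7] yaw 1.069 F [ 0.  -0.4 -1.9] gap 21.8 t 34.65
```

View pics/h3.png

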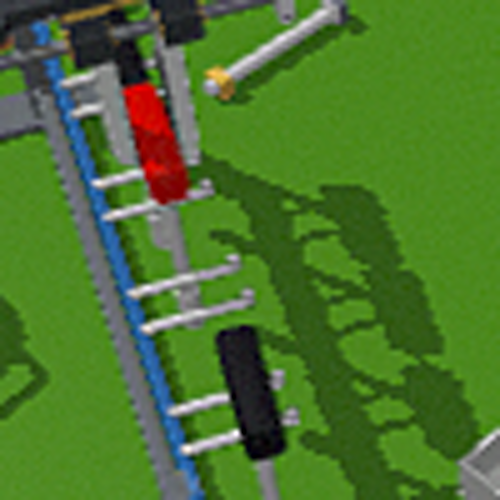

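The handle (155,150) is over hook 3 and hook 4 is still free. Lower to contact and release.

```bash
python3 -m creep '[[-1,[0.05,0,0.6],0],[-1,[0.05,0,1.2],0],[-1,[0.05,0,1.6],0],[-1,[0.05,0,1.72],0],[-1,[0.05,0,1.72],0],[-1,[0.05,0,1.72],0]]'; python3 -c "
from lib import *
go(627.4,-228.3,222,1.067)"
```

```text
clock: 35.3
eef_pos: [627.4, -229.0, 222.3]
eef_rot: [3.142, 0.0, 1.069]
wrist_force: [0.5, 0.9, -3.4]
finger_gap: 21.5
finger_force: 40.0
shift [ 0.1 -0.   0. ] turn 0.03 alt -35.97 j6 0.1 pos [ 627.4 -229.   222.3] yaw 1.069 F [ 0.5  0.9 -3.4] gap 21.5 t 35.3
```

```bash
python3 -m creep '[[-1,[0,0,0.1],0],[-1,[0,0,0.1],0],[-1,[0,0,0.1],0]]'; python3 -m creep '[[-1,[0,0,0.05],0],[-1,[0,0,0.1],0],[-1,[0,0,0.1],0]]'
```

```text
clock: 35.6
eef_pos: [627.5, -229.0, 222.0]
eef_rot: [3.141, -0.0, 1.07]
wrist_force: [-2.1, 0.3, 6.2]
finger_gap: 21.6
finger_force: 40.0
clock: 35.9
eef_pos: [627.5, -229.0, 221.9]
eef_rot: [3.14, -0.0, 1.069]
wrist_force: [-4.1, 2.1, 11.1]
finger_gap: 21.4
finger_force: 40.0
```

```bash
python3 -m creep '[[-0.35,[0,0,-0.05],0],[-0.2,[0,0,-0.05],0],[-0.2,[0,0,-0.05],0],[-0.2,[0,0,-2],0],[-0.2,[0,0,-5],0],[-0.2,[0,0,-7],0],[-0.2,[0,-4,-7],0],[-0.2,[0,-6,-7],0],[-0.2,[0,-6,-7],0],[-0.2,[0,-6,-7],0]]' ; python3 - <<'E'
from lib import *
go(659.5,186.5,260,-0.08)
im=manip.camera("scene")
h=hsv(im);m=((h[...,0]<6)|(h[...,0]>174))&(h[...,1]>150)&(h[...,2]>80)
for b in blobs(m,60):
    if b[0]<350: print(b[0],b[1],plane("scene",b[1],216),plane("scene",b[1],162))
E
```

```text
clock: 36.9
eef_pos: [574.9, -200.2, 290.6]
eef_rot: [3.141, -0.0, 1.069]
wrist_force: [0.0, -0.5, -0.2]
finger_gap: 37.7
finger_force: 0.0
shift [ 38.  -11.2   3.1] turn 13.17 alt -22.83 j6 0.11 pos [ 574.9 -200.2  290.6] yaw 1.069 F [ 0.  -0.5 -0.2] gap 37.7 t 36.9
174 [201.2 147.5] [ 627.9 -228.4  216. ] [ 598.3 -272.1  162. ]
280 [310.6 250.1] [685.5 202.9 216. ] [659.6 186.8 162. ]
```

```bash
python3 -m creep '[[-0.1,[38,-11.2,2.5],13.2],[-0.1,[38,-11.2,2.5],13.2],[-0.1,[38,-11.2,2.5],13.2],[-0.1,[38,-11.2,2.5],13.2],[-0.1,[38,-11.2,2.5],13.2],[-0.1,[38,-11.2,2.5],13.2],[-0.1,[38,-11.2,2.5],13.2],[-0.1,[38,-11.2,2.5],13.2],[-0.1,[38,-11.2,2.5],13.2],[-0.1,[38,-11.2,2.5],13.2],[-0.1,[38,-11.2,2.5],13.2]]'; python3 -m creep '[[-0.1,[0,0,0],0],[-0.1,[0,0,0],0],[-0.1,[0,0,0],0]]'; python3 - <<'E'
from lib import *
go(660,186.7,168,-0.075)
im=manip.camera("scene")
h=hsv(im);m=((h[...,0]<6)|(h[...,0]>174))&(h[...,1]>150)&(h[...,2]>80)
for b in blobs(m,60):
    if b[0]<350: print(b[0],b[1],plane("scene",b[1],216),plane("scene",b[1],162))
E
```

```text
clock: 38.05
eef_pos: [659.5, 185.8, 264.9]
eef_rot: [3.141, 0.0, -0.081]
wrist_force: [-0.2, -0.4, -0.4]
finger_gap: 42.1
finger_force: 0.0
clock: 38.35
eef_pos: [659.3, 186.0, 265.8]
eef_rot: [-3.141, -0.001, -0.083]
wrist_force: [-0.1, 0.7, -0.3]
finger_gap: 42.2
finger_force: 0.0
shift [ 0.1 -0.1  9.8] turn -0.1 alt 35.9 j6 1.88 pos [659.3 186.  265.8] yaw -0.083 F [-0.1  0.7 -0.3] gap 42.2 t 38.35
126 [180.8  90.3] [ 502.2 -454.9  216. ] [ 464.5 -513.   162. ]
176 [201.2 147.5] [ 627.8 -228.6  216. ] [ 598.2 -272.3  162. ]
273 [310.4 250.3] [686.3 203.1 216. ] [660.4 187.  162. ]
```

```bash
python3 -m creep '[[-0.1,[0.1,-0.1,4],0],[-0.1,[0.1,-0.1,8],0],[-0.1,[0.1,-0.1,9.8],0],[-0.1,[0.1,-0.1,9.8],0],[-0.1,[0.1,-0.1,9.8],0],[-0.1,[0.1,-0.1,9.8],0],[-1,[0.1,-0.1,9.8],0],[-1,[0.1,-0.1,9.8],0],[-1,[0.1,-0.1,9.8],0],[-1,[0.1,-0.1,9.8],0],[-1,[0.1,-0.1,9.8],0]]' 40; python3 -m creep '[[-1,[0,0,-2],0],[-1,[0,0,-4.5],0],[-1,[0,0,-7.3],0],[-1,[0,0,-7.3],0],[-1,[0,0,-7.3],0]]'; python3 -c "
from lib import *
go(600.7,-117.2,241,1.067)"
```

```text
clock: 39.5
eef_pos: [660.4, 187.8, 167.8]
eef_rot: [-3.142, -0.001, -0.083]
wrist_force: [-0.4, -1.6, 3.5]
finger_gap: 21.6
finger_force: 39.9
clock: 40.0
eef_pos: [660.1, 187.9, 239.4]
eef_rot: [3.141, 0.001, -0.082]
wrist_force: [0.3, 0.6, -2.6]
finger_gap: 21.7
finger_force: 39.9
shift [-3.4 30.9 -0.1] turn -13.17 alt 22.83 j6 1.88 pos [660.1 187.9 239.4] yaw -0.082 F [ 0.3  0.6 -2.6] gap 21.7 t 40.0
```

```bash
python3 -m creep '[[-1,[-4,2,0],-1],[-1,[-8,6,0],-2.5],[-1,[-8,10.5,0],-4],[-1,[-8,15,0],-5.5],[-1,[-8,19.5,0],-7],[-1,[-8,24,0],-8.5],[-1,[-7,28,0],-10],[-1,[-3.4,30.9,0],-11.5],[-1,[-3.4,30.9,0],-13.2],[-1,[-3.4,30.9,0],-13.2],[-1,[-3.4,30.9,0],-13.2],[-1,[-3.4,30.9,0],-13.2]]'; python3 - <<'E'
from lib import *
go(668.4,-154,240,1.067)
E
```

```text
clock: 41.2
eef_pos: [600.5, -116.5, 240.1]
eef_rot: [-3.141, 0.0, 1.067]
wrist_force: [-0.5, -0.2, -1.1]
finger_gap: 21.9
finger_force: 39.9
shift [-0.   7.8  0. ] turn -0.0 alt 36.0 j6 0.25 pos [ 600.5 -116.5  240.1] yaw 1.067 F [-0.5 -0.2 -1.1] gap 21.9 t 41.2
```

```bash
python3 -m creep '[[-1,[0,2,0],0],[-1,[0,3.5,0],0],[-1,[0,4.5,0],0],[-1,[0,5.5,0],0],[-1,[0,6.5,0],0],[-1,[0,7.2,0],0],[-1,[0,7.75,0],0],[-1,[0,7.75,0],0],[-1,[0,7.75,0],0],[-1,[0,7.75,0],0]]'; python3 - <<'E'
from lib import *
go(668.4,-154,222.5,1.067)
im=manip.camera("scene")
cv2.imwrite("pics/h4.png",cv2.resize(im[115:215,170:270],(500,500),interpolation=cv2.INTER_CUBIC)[:,:,::-1])
E
```

```text
clock: 42.2
eef_pos: [668.7, -154.3, 240.5]
eef_rot: [3.142, -0.0, 1.069]
wrist_force: [-0.2, -0.3, -1.9]
finger_gap: 22.0
finger_force: 39.9
shift [ 0.  -0.   1.8] turn 0.03 alt -35.97 j6 0.22 pos [ 668.7 -154.3  240.5] yaw 1.069 F [-0.2 -0.3 -1.9] gap 22.0 t 42.2
```

View pics/h4.png

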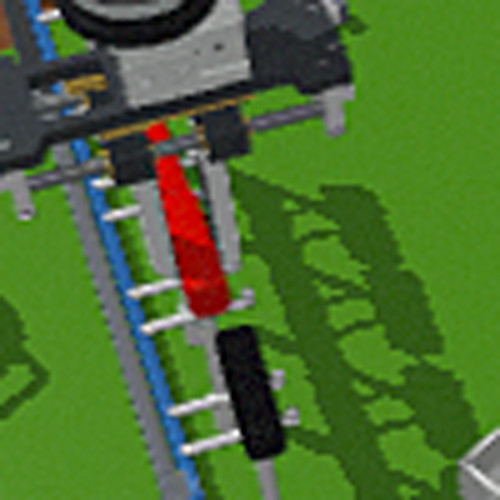

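The handle (195,250) is over hook 4, clear of the black one on hook 5. Lower it: underside is TCP − 22.8, so contact should come near 222.8.

```bash
python3 -m creep '[[-1,[0,0,0.6],0],[-1,[0,0,1.2],0],[-1,[0,0,1.6],0],[-1,[0,0,1.75],0],[-1,[0,0,1.75],0],[-1,[0,0,1.75],0]]'; python3 -m creep '[[-1,[0,0,0.05],0],[-1,[0,0,0.1],0],[-1,[0,0,0.1],0]]'
```

```text
clock: 42.85
eef_pos: [668.9, -154.5, 222.9]
eef_rot: [3.141, -0.0, 1.069]
wrist_force: [-1.1, 0.4, -0.6]
finger_gap: 21.5
finger_force: 39.9
clock: 43.15
eef_pos: [668.9, -154.5, 222.7]
eef_rot: [3.141, -0.0, 1.069]
wrist_force: [-3.5, 1.2, 5.4]
finger_gap: 21.7
finger_force: 39.9
```

```bash
python3 -m creep '[[-0.35,[0,0,0],0],[-0.2,[0,0,0],0],[-0.2,[0,0,0],0],[-0.2,[0,0,-2],0],[-0.2,[0,0,-5],0],[-0.2,[0,0,-7],0],[-0.2,[0,-5,-7],0],[-0.2,[0,-10,-7],0],[-0.2,[0,-15,-7],0],[-0.2,[5,-20,-7],0],[-0.2,[8,-24,-7],0],[-0.2,[8,-24,-7],0]]'; python3 -m creep '[[-0.2,[5,-5,0],0],[-0.2,[10,-10,0],0],[-0.2,[14,-12,0],0],[-0.2,[14,-12,0],0],[-0.2,[14,-12,0],0],[-0.2,[14,-12,0],0],[-0.2,[14,-12,0],0]]'; python3 - <<'E'
from lib import *
for n in("scene",):
    im=manip.camera(n);np.save(n+"F.npy",im);cv2.imwrite("pics/final.png",cv2.resize(im[50:350,100:500],(800,600),interpolation=cv2.INTER_CUBIC)[:,:,::-1])
im=manip.camera("top");cv2.imwrite("pics/finalt.png",cv2.resize(im,(800,600),interpolation=cv2.INTER_CUBIC)[:,:,::-1])
E
```

```text
clock: 44.35
eef_pos: [495.4, 33.7, 292.4]
eef_rot: [3.141, -0.001, 1.071]
wrist_force: [0.1, 0.0, 0.4]
finger_gap: 37.6
finger_force: 0.0
clock: 45.05
eef_pos: [459.1, 210.5, 291.9]
eef_rot: [3.141, 0.0, 1.069]
wrist_force: [0.8, 0.4, -0.2]
finger_gap: 37.8
finger_force: 0.0
```

View pics/final.png

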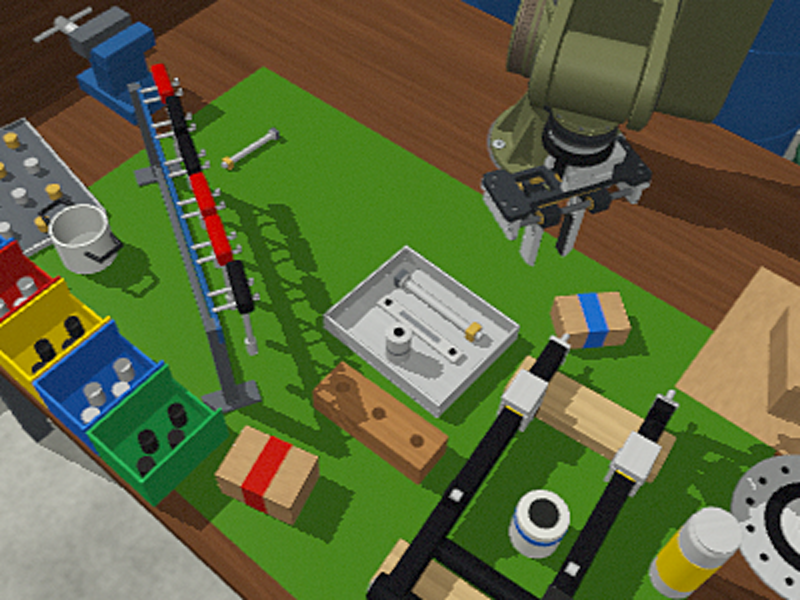

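View pics/finalt.png

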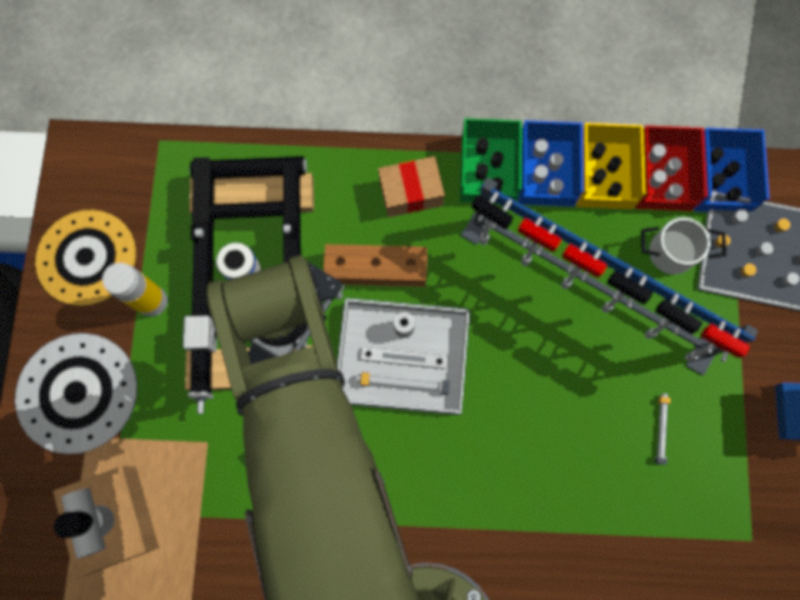

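Three red wrenches hang square on hooks 4, 3 and 0, and the parts lie in the tray near (400,355). I'll do one last check of the adjusters before handing in.

```bash
python3 - <<'E'
from lib import *
im=np.load("sceneF.npy")
prof("scene",im,(533.4,428.3));prof("scene",im,(548,266.6))
E
```

```text
scene 0 -16:200,197 -15:200,197 -14:201,198 -13:203,200 -12:204,201 -11:198,196 -10:185,184 -9:168,168 -8:150,150 -7:135,138 -6:125,130 -5:119,127 -4:129,126 -3:142,123 -2:161,110 -1:178,78 0:175,44 1:155,17 2:115,2 3:66,7 4:31,14
scene 0 -16:202,199 -15:203,199 -14:205,201 -13:206,203 -12:208,204 -11:202,198 -10:190,186 -9:174,171 -8:154,153 -7:140,142 -6:130,135 -5:124,132 -4:127,133 -3:143,125 -2:164,107 -1:191,79 0:197,47 1:167,26 2:118,17 3:63,17 4:34,21
```

```bash
python3 -c "
from cell import manip
print(manip.sign_off())"
```

```text
the job is handed in; nothing more can be done
None
```

The job is handed in: in the final pictures both adjusters meet their yellow lines to within about 1 mm, the axle, stay bar and the one spacer present are in the tray, and the three red wrenches hang square on hooks 0, 3 and 4.

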